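# Seat the end-stop dowel by feel and load the brick bar on the sensing fixture

### The job

Take the steel dowel from its grey stand and seat it upright and fully home in the fixture's blind hole: nobody marked where along the bare strip it is, so slide the tip over the strip until it drops in, then let go. Then set the buff brick test bar down (no dropping) flat on the raised bed, lengthwise and centred across it, one end up against the standing dowel, so that it holds the sensing plunger down. Leave everything else on the cart where it is.

Things in the scene. Friction and masses are not known exactly. Their poses are not given: they have to be found in the camera images.
- fixture: Dark steel test fixture fixed to the cart, 330 x 100 mm. Origin: on the cart surface, on its long centre line; x along its length, y across, z up. Along its x: end cap, x -197 to -145 mm, 50 mm high plus 5 mm screw heads; bare strip -145 to -58; raised bed -58 to 120; black cable box 117 to 147, 27 mm high. The foot plate is 7 mm thick.
- strip_mid (a point): Top of the bare flat strip, at fixture x = -90, y = 0 mm, 42 mm above the cart; axes as the fixture. The strip is 78 mm wide. Its one unmarked blind hole is on the centre line (y = 0), its centre anywhere from 20 mm to the -x side to 20 mm to the +x side of this point, different each time: 20 mm diameter, 32 mm deep, 2 mm chamfer at the mouth.
- bed_mid (a point): Top of the raised bed at fixture x = 31, y = 0 mm, 44 mm above the cart (2 mm above the strip); axes as the fixture. The bed is flat, 178 mm long, 86 mm wide.
- dowel_head (a point): Centre of the loose steel dowel's head. Dowel: round shank 18 mm diameter, 82 mm long, 3 mm chamfer at the foot; above it a head 26 mm square, 30 mm high; 0.3 kg. z points from tip to head; x, y are normal to the head's flats. Starts upright in the stand, tip 10 mm above the cart. Fully home, its tip is 32 mm below the strip's top, head's underside 50 mm above the strip.
- dowel_tip (a point): Centre of the dowel's foot, 97 mm below the head centre on the dowel's axis; axes as for the head.
- stand: Grey fixed stand of the dowel, a block 70 x 70 x 45 mm with a 22 mm hole, 35 mm deep, in the middle of its top, in which the dowel stands at the start. Origin at the centre of its underside, z up.
- bar_centre (a point): Centre of the loose buff brick test bar: 150 mm long (its x), 60 mm wide (y), 40 mm high (z), about 0.8 kg, lying flat on the cart at the start. (The whole chipped brick is larger and a bystander.) With an end against the seated dowel's shank, its centre is 84 mm from the dowel's axis, towards the fixture's +x.
- plunger (a joint): Sensing plunger, in m: 0 when up, 0.005 when its top is flush with the bed, 0.006 at its end stop. A spring of about 0.8 N rising to 2 N pushes it up; the bar's weight is enough to press it.
- plunger_top (a point): Top of the 12 mm round steel plunger, 5 mm above the bed when up; z up.
- brick: Bystander: whole chipped buff brick, 215 x 102 x 65 mm. Origin at the centre of its underside.
- caliper: Bystander: aluminium vernier caliper, 240 mm long, 10 mm thick, lying flat. Origin under the middle of its beam.
- scribe: Bystander: blue plastic hardness scribe, 145 mm long, 18 mm thick, lying. Origin under its middle.
- cube_a: Bystander: orange plastic sample cube, 50 mm. Origin at the centre of its underside.
- cube_b: Bystander: the other orange plastic sample cube, 50 mm. Origin at the centre of its underside.
- hammer: Bystander: hammer lying on the cart. Origin under its middle.
Not all that is in view belongs to the job. Leave any purple or yellow look-alike of the part that bears bar_centre alone.

How it is judged:
By the outcome, as a careful person would: the job done as asked, in the order asked, and still so for the second after the job is handed in, with the robot touching nothing.
It also fails if it takes over 67 s, if anything falls off the work surface, if the arm or the gripper's body presses on something with over 40 N, if the wrist force passes 120 N, or if a joint passes its speed limit or range.

### The arm

A 6-joint arm with a two-finger parallel gripper is mounted at the origin on the work surface. World frame = base frame: x ahead of the robot, y to its left, z up, the work surface at z = 0. Lengths are in m, angles in degrees, forces in N, time in s.
With the tool pointing down it reaches from about 0.35 to 0.875 m from the base axis. Payload 4.2 kg.
Tool frame: the origin (TCP) lies midway between the tips of the shut fingers; the grasp point (between the pads) lies 19 mm behind it; x points along the fingers, y is the direction in which the jaws open and shut, and the axes are right-handed (so a half turn about x gives the same grasp; the last joint's range is limited). The gripper opens to 87 mm and grips with 3 to 60 N. Pads are 19 mm wide; open, the fingers measure 117 mm over their backs; the gripper's body (75 mm by 190 mm) begins 51 mm behind the grasp point.
Start: joints at [-52.047, 22.042, 0.453, 0, -68.411, -14.817], TCP at [0.246, -0.575, 0.223] pointing down, gripper open.
Joint ranges: [-179.83, 179.83], [-69.29, 118.12], [-61.27, 80.66], [-181.25, 117.63], [-171.15, -9.14], [-177.46, 177.46]. Speed limits (degrees/s): [159.86, 159.86, 180, 180, 180, 180].

### API

Orientations are given as a 3x3 rotation matrix whose columns are the frame's x, y, z axes.
In Python, from station import r gives the robot as it stands.
- The arm moves only by the tool play_rows, never from a script. Its argument "plan" is a list that holds one entry, the list of rows, each a list of 6 numbers: the shift along the tool's x, y, z in cm, then the turn, a rotation vector about the tool's x, y, z in units of 10 degrees (1.0 is 10 degrees). A call has 1 to 5 rows; each row is the pose to reach, as a shift and turn from the pose commanded when the call began, along the tool's axes at that moment; what a row does not reach only later rows make up. A row lasts 1/8 s, in which the tool goes at most 62.5 mm and 10.7 degrees, less where a joint would pass 70% of its speed; a pose out of reach is approached as far as the arm can. A call with a gripper value outside its range is refused whole. "hand" is the opening, from 0 (shut) to 1 (fully open), set as the call begins (left out, the last holds). The fingers move at their own pace and stop on an object; the grip force is fixed at half the most. Time passes only in rows, so rows that repeat a pose let the fingers close. It gives the time, the measured TCP pose, the force and the opening at its end, in the units of the state.
- r.sense(): the state, without advancing time (a new reading comes with each control period).
- r.capture(name): name is "side" or "top" or "wrist"; returns (picture, depth): 480x640x3 uint8, blue, green, red; 480x640 float32, m along the optical axis (not along the pixel's ray), 0 where there is no reading.
- r.get_calibration(name): a dict with "vfov" (degrees; the focal length in pixels is half the picture's height over the tangent of half this angle, whatever the lens; pixels are square), "cx", "cy" (the principal point, pixels), "rvec" (rotation vector, rad) and "tvec" (3), from world to camera coordinates, as OpenCV has them. Camera axes: x right, y down, z forward; pixel columns grow to the right and rows downward; lengths in m; the calibration is good to about 2 mm. A picture is of the moment at which its call begins: read the wrist's pose just before it. get_calibration takes no time and is no camera call; for the wrist camera it gives the pose at the moment of the call.
- r.finish_job(): hands the job in, once; it reports no verdict.
The state is a dict: "time_s": time; "joints": joint angles; "joint_velocities": joint speeds; "effort": joint torques, N m; "tcp_pos": TCP position; "ee_rot": TCP orientation; "wrist_force": force on the tool from outside, world axes, zero at the start; "moment": the same for the moment, N m; "gripper_width": opening from 0.0 (shut) to 1.0 (fully open).
Only numpy, scipy, OpenCV 4.12 (cv2) and the standard library are available. Lean on these libraries where they do the work, as an engineer would, in place of code of your own. Each camera call takes 0.05 s, during which the arm holds its last target.

## Working session

There is one attempt and no reset: what is moved stays moved. The work goes in short steps, Python scripts to look and compute and a tool call to move; the robot and the scene stay as the last step left them, time stands still between calls to the robot, and variables do not carry over. Pictures are saved under pics/ and viewed, and the job is handed in when it is done.

Besides the shell and the picture viewer there is one more tool, called after "Request:" as name(argument=value, ...) on one line, values as JSON. play_rows: Moves the arm, as the interface text tells. Its arguments: {"type":"object","properties":{"plan":{"type":"array","items":{"type":"array","items":{"type":"array","items":{"type":"number"}}}},"hand":{"type":"number"}},"required":["plan"]}

```bash
ls; mkdir -p pics; python3 - <<'E'
from station import r
import cv2
s=r.sense(); print(s)
for n in("side","top","wrist"):
    c=r.get_calibration(n); print(n,c)
    p,d=r.capture(n); cv2.imwrite(f"pics/{n}0.png",p)
    import numpy as np; np.save(f"pics/{n}0.npy",d)
E
```

```text
pics
{'time_s': 0.0, 'joints': array([-5.20479144e+01,  2.20921376e+01,  3.77573378e-01, -3.02545390e-02,
       -6.84111593e+01, -1.48150917e+01]), 'joint_velocities': array([-0.00511919, -0.00267598,  0.04107975, -0.05914614, -0.0056504 ,
        0.01297522]), 'effort': array([ 6.80073354e-04, -3.90664601e+01,  1.87402815e+01,  4.21987429e+00,
        1.08703200e-02, -2.25884405e-04]), 'tcp_pos': array([ 0.24534126, -0.57415609,  0.22142677]), 'ee_rot': array([[-9.62297762e-04, -3.92750686e-01,  9.19644482e-01],
       [ 2.03217849e-03,  9.19642240e-01,  3.92751855e-01],
       [-9.99997472e-01,  2.24682596e-03, -8.68301748e-05]]), 'wrist_force': array([-0.29028315,  0.71635955, -0.54901387]), 'moment': array([-0.02396869, -0.03825559,  0.01269349]), 'gripper_width': 0.9987414379426132}
side {'vfov': 50.488266601739696, 'cx': 322.7599778697266, 'cy': 238.8627727524835, 'rvec': array([ 2.241427  , -0.89455639,  0.37355014]), 'tvec': array([-0.33741214,  0.36474388,  1.12673647])}
top {'vfov': 49.70367068092877, 'cx': 312.4996842282672, 'cy': 238.83797233940376, 'rvec': array([ 2.08546131, -2.12262198,  0.23577533]), 'tvec': array([0.07359071, 0.54860436, 1.41856592])}
wrist {'vfov': 60.13747047193724, 'cx': 317.04592811960447, 'cy': 246.12547756434097, 'rvec': array([-1.64125652, -2.48107393, -0.339282  ]), 'tvec': array([ 0.62415999, -0.03358027,  0.38970957])}
```

View pics/side0.png

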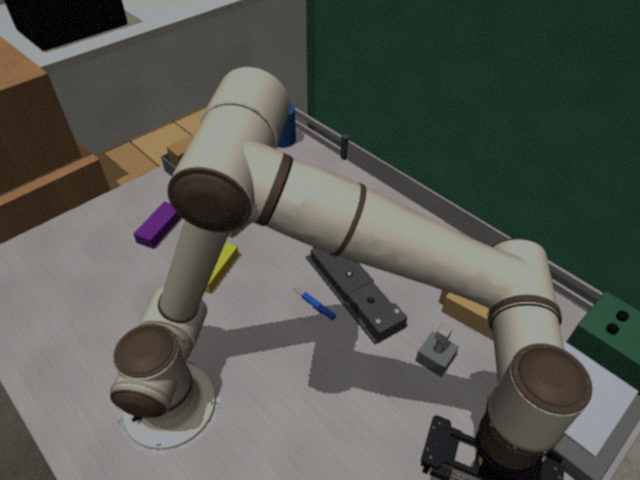

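View pics/top0.png

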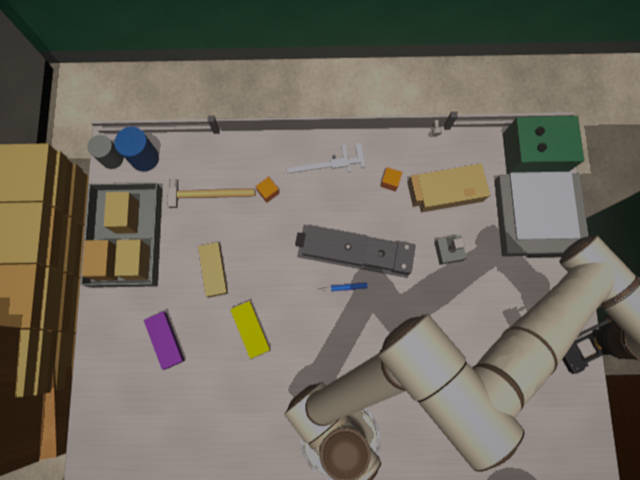

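View pics/wrist0.png

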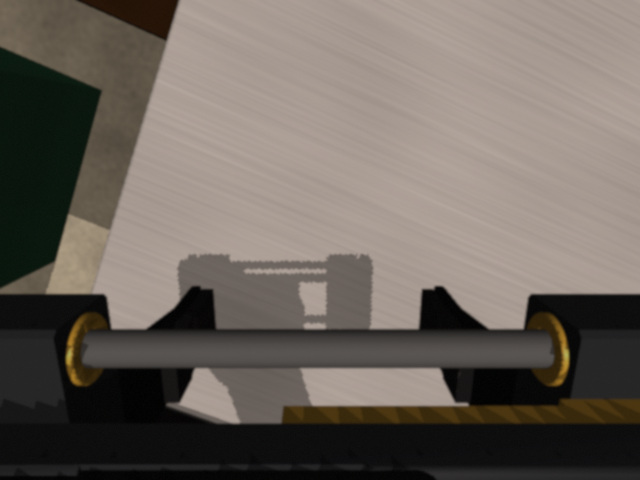

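The top view shows the test bar at (213,268), with the yellow and purple look-alikes below it. The fixture runs from (300,240) to (413,258), with the plunger at about (348,246) and a dark spot at (382,253). The stand and dowel are at (452,248). Next I'll zoom in.

```bash
cat > h.py <<'E'
import numpy as np, cv2
from station import r
def cal(n):
    c=r.get_calibration(n) if isinstance(n,str) else n
    f=240/np.tan(np.radians(c['vfov']/2)); K=np.array([[f,0,c['cx']],[0,f,c['cy']],[0,0,1]])
    R=cv2.Rodrigues(np.array(c['rvec'],float))[0]; return K,R,np.array(c['tvec'],float)
def ray(C,u,v):
    K,R,t=C; d=R.T@np.linalg.solve(K,[u,v,1.]); return -R.T@t,d
def onz(C,u,v,z):
    o,d=ray(C,u,v); return o+d*(z-o[2])/d[2]
def tri(A,B):
    # list of (o,d) two rays -> midpoint, gap
    (o1,d1),(o2,d2)=A,B
    s=np.linalg.lstsq(np.c_[d1,-d2],o2-o1,rcond=None)[0]
    p,q=o1+d1*s[0],o2+d2*s[1]; return (p+q)/2,np.linalg.norm(p-q)
def cloud(C,dep):
    K,R,t=C; v,u=np.mgrid[:480,:640]; P=np.stack([(u-K[0,2])/K[0,0]*dep,(v-K[1,2])/K[1,1]*dep,dep],-1)
    return (P-t)@R
def proj(C,P):
    K,R,t=C; q=K@(R@np.array(P)+t); return q[:2]/q[2]
E
python3 - <<'E'
from h import *
t=cv2.imread('pics/top0.png'); s=cv2.imread('pics/side0.png')
a=cv2.resize(t[215:285,285:485],None,fx=4,fy=4,interpolation=cv2.INTER_CUBIC)
b=cv2.resize(s[240:380,290:490],None,fx=4,fy=4,interpolation=cv2.INTER_CUBIC)[:,:800]
cv2.imwrite('pics/za.png',np.clip(a*1.8,0,255)); cv2.imwrite('pics/zb.png',np.clip(b*1.8,0,255))
C=cal('top'); P=cloud(C,np.load('pics/top0.npy'))
for n,u,v in [('bar',213,268),('brick',450,187),('table',250,220),('bed',330,243),('strip',370,252),('spot',382,253),('spot2',380,252),('cap',405,252),('stand',442,258),('head',458,244),('cable',301,239)]: print(n,P[v,u].round(4))
E
```

```text
bar [0.4747 0.3507 0.0368]
brick [ 0.6959 -0.3387  0.0673]
table [0.6246 0.2501 0.0016]
bed [0.5404 0.0136 0.0447]
strip [ 0.5118 -0.1005  0.0453]
spot [ 0.5158 -0.1402  0.0065]
spot2 [ 0.5189 -0.1344  0.0066]
cap [ 0.5093 -0.2003  0.0489]
stand [ 0.4909 -0.3063  0.0435]
head [ 0.5143 -0.3323  0.1234]
cable [0.5585 0.0975 0.0236][ WARN:0@0.600] global loadsave.cpp:1063 imwrite_ Unsupported depth image for selected encoder is fallbacked to CV_8U.
```

View pics/za.png

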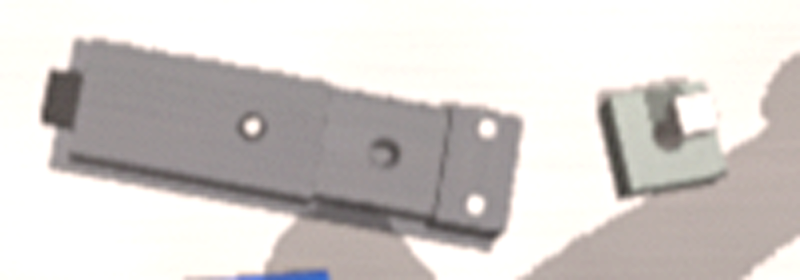

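View pics/zb.png

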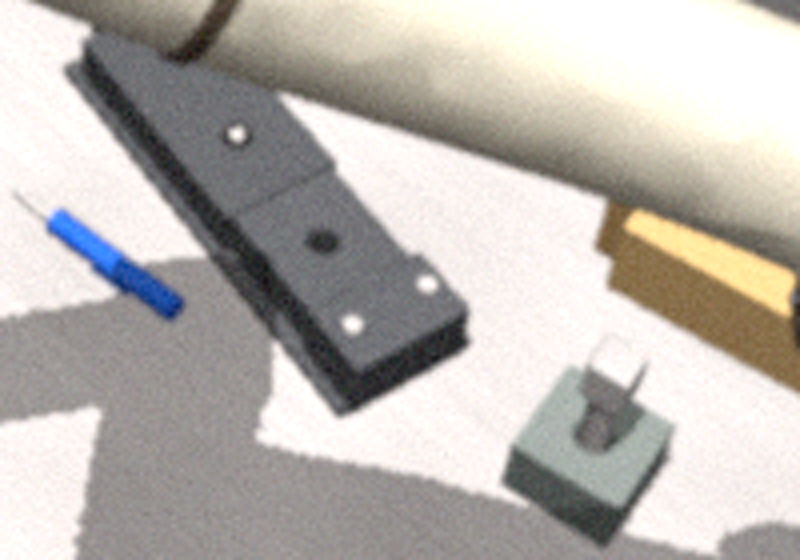

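Both views show the dark spot at fixture strip, top crop (383,153), and the top depth there reads 0.0065 m, so it really is the hole. Next I'll get the camera's pose in the tool frame and rough positions from the two views.

```bash
python3 - <<'E'
from h import *
s=r.sense(); T=s['ee_rot']; p=s['tcp_pos']
K,R,t=cal('wrist'); o=-R.T@t
print('cam in tool',(T.T@(o-p)).round(4)); print('cam axes in tool (cols x,y,z)\n',(T.T@R.T).round(3))
ct,cs=cal('top'),cal('side')
ft=lambda x,y:ray(ct,285+(x+.5)/4-.5,215+(y+.5)/4-.5)
fs=lambda x,y:ray(cs,290+(x+.5)/4-.5,240+(y+.5)/4-.5)
for n,a,b in [('hole',(383,153),(322,241)),('plung',(251,126),(237,133)),('screw1',(487,128),(428,284)),('screw2',(475,204),(352,323))]:
    print(n,*[x.round(4) for x in tri(ft(*a),fs(*b))])
# bar contours
im=cv2.imread('pics/top0.png'); hsv=cv2.cvtColor(im,cv2.COLOR_BGR2HSV)
print(hsv[268,213],hsv[187,450],hsv[330,250])
m=np.zeros((480,640),np.uint8); m[230:310,190:240]=255
m&=cv2.inRange(hsv,(10,60,80),(30,255,255)); c=max(cv2.findContours(m,0,2)[0],key=cv2.contourArea)
print(cv2.minAreaRect(c)); P=cloud(ct,np.load('pics/top0.npy'))
b=cv2.boxPoints(cv2.minAreaRect(c)); print([onz(ct,*q,.04).round(4) for q in b])
E
```

```text
cam in tool [-0.1618  0.     -0.0729]
cam axes in tool (cols x,y,z)
 [[ 0.    -0.267  0.964]
 [ 1.    -0.001 -0.001]
 [ 0.002  0.964  0.267]]
hole [ 0.5084 -0.13    0.0417] 0.0022
plung [ 0.5287 -0.0354  0.048 ] 0.0021
screw1 [ 0.5224 -0.203   0.0566] 0.0022
screw2 [ 0.4671 -0.1909  0.0578] 0.0029
[ 23 105 160] [ 22 115 159] [ 30 255 158]
((211.85678100585938, 269.2594909667969), (52.871315002441406, 21.782772064208984), 81.02737426757812)
[array([0.5428, 0.3981, 0.04  ]), array([0.5517, 0.3361, 0.04  ]), array([0.3998, 0.3094, 0.04  ]), array([0.3913, 0.37  , 0.04  ])]
```

Request:
play_rows(plan=[[[-2.7, 14.8, 40.5, 0, 0, 0], [-2.7, 14.8, 40.5, 0, 0, 0], [-2.7, 14.8, 40.5, 0, 0, 0], [-2.7, 14.8, 40.5, 0, 0, 0], [-2.7, 14.8, 40.5, 0, 0, 0]]], hand=1)

```text
time_s: 0.78
tcp_pos: [0.474, -0.3595, 0.242]
ee_rot: [[-0.0, -0.393, 0.92], [0.0, 0.92, 0.393], [-1.0, 0.0, -0.0]]
wrist_force: [0.3, -0.5, -0.3]
gripper_width: 0.996
```

```bash
cat >> h.py <<'E'
def snap(n,name):
    import pickle
    c=r.get_calibration(n); s=r.sense(); p,d=r.capture(n); cv2.imwrite(f'pics/{name}.png',p); np.save(f'pics/{name}.npy',d); pickle.dump((c,s),open(f'pics/{name}.pkl','wb')); return c,s,p,d
def load(name):
    import pickle
    c,s=pickle.load(open(f'pics/{name}.pkl','rb')); return cal(c),s,cv2.imread(f'pics/{name}.png'),np.load(f'pics/{name}.npy')
E
python3 -c "
from h import *
snap('wrist','w1')"
```

```text
(no output)
```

View pics/w1.png

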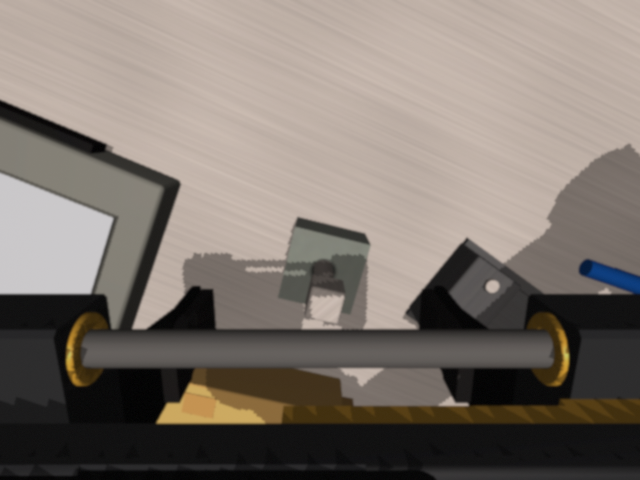

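Request:
play_rows(plan=[[[0, 4, 10.5, 0, 0, 0], [0, 4, 10.5, 0, 0, 0], [0, 4, 10.5, 0, 0, 0]]])

```text
time_s: 1.2
tcp_pos: [0.5557, -0.2806, 0.2411]
ee_rot: [[-0.001, -0.397, 0.918], [0.001, 0.918, 0.397], [-1.0, 0.001, -0.001]]
wrist_force: [-0.8, 0.4, 0.0]
gripper_width: 1.0
```

```bash
python3 -c "
from h import *
c,s,_,_=snap('wrist','w2');print(s['tcp_pos'],abs(s['joint_velocities']).max(),s['time_s'])"
```

```text
[ 0.55566769 -0.28064431  0.24111506] 3.004800070040185 1.2
```

View pics/w2.png

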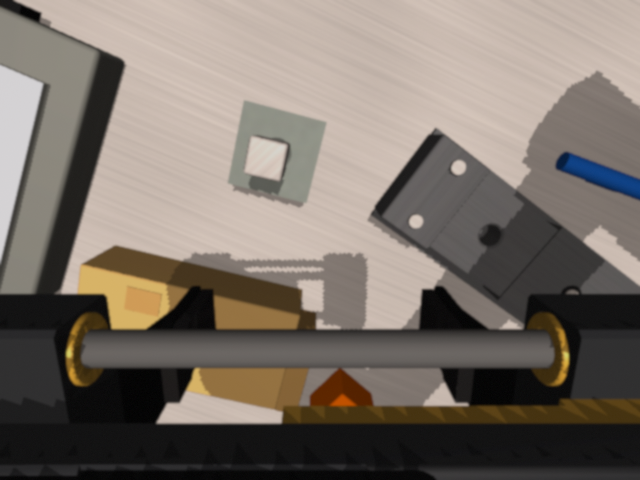

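w2 shows the stand at (277,152), the dowel's head top at (266,158), the end cap's screws at (459,167) and (416,222), and the hole at (490,236). Measuring those now.

```bash
python3 - <<'E'
from h import *
C,s,im,d=load('w2'); P=cloud(C,d); ct=cal('top'); cs=cal('side')
hsv=cv2.cvtColor(im,cv2.COLOR_BGR2HSV)
print(hsv[158,266],hsv[125,250],hsv[190,290])
roi=np.zeros((480,640),np.uint8); roi[125:190,240:295]=255
# head top by depth
m=((P[...,2]>.108)&(roi>0)).astype(np.uint8)*255
c=max(cv2.findContours(m,0,2)[0],key=cv2.contourArea); R=cv2.minAreaRect(c); print('head',R,np.median(P[m>0][:,2]), 'depth centroid',np.median(P[m>0],axis=0).round(4))
b=cv2.boxPoints(R); W=np.array([onz(C,*q,.122) for q in b]); print(W.round(4), W.mean(0).round(4)); 
for i in range(4): e=W[(i+1)%4]-W[i]; print(np.linalg.norm(e).round(4),np.degrees(np.arctan2(e[1],e[0])).round(1))
roi[:]=0; roi[85:215,215:340]=255
m=((P[...,2]>.035)&(P[...,2]<.055)&(roi>0)).astype(np.uint8)*255
m|=((P[...,2]>.035)&(roi>0)).astype(np.uint8)*255
c=max(cv2.findContours(m,0,2)[0],key=cv2.contourArea); R=cv2.minAreaRect(c); W=np.array([onz(C,*q,.045) for q in cv2.boxPoints(R)]); print('stand',R,W.mean(0).round(4))
for i in range(2): e=W[(i+1)%4]-W[i]; print(np.linalg.norm(e).round(4),np.degrees(np.arctan2(e[1],e[0])).round(1))
# hole
m=((P[...,2]<.03)&(P[...,2]>-.02)).astype(np.uint8)*255; r2=np.zeros_like(m); r2[215:257,470:512]=255; m&=r2
z=cv2.resize(im[100:300,380:640],None,fx=3,fy=3,interpolation=cv2.INTER_CUBIC); cv2.imwrite('pics/zc.png',np.clip(z*2.,0,255).astype(np.uint8))
z=cv2.resize(im[80:220,200:350],None,fx=4,fy=4,interpolation=cv2.INTER_CUBIC); cv2.imwrite('pics/zd.png',np.clip(z*1.3,0,255).astype(np.uint8))
cc=max(cv2.findContours(m,0,2)[0],key=cv2.contourArea); print('hole',cv2.minEnclosingCircle(cc),cv2.contourArea(cc))
for h in (.03,.042): print(onz(C,*cv2.minEnclosingCircle(cc)[0],h))
print('table z',np.median(P[30:80,300:380,2]), 'strip', np.median(P[240:260,500:515,2]), 'cap',np.median(P[185:200,430:445,2]))
E
```

```text
[ 14  23 215] [ 35  21 146] [ 36  17 146]
head ((265.95294189453125, 158.2117462158203), (40.566001892089844, 40.34907150268555), 12.528807640075684) 0.121564384477786 depth centroid [ 0.518  -0.3337  0.1216]
[[ 0.5338 -0.345   0.122 ]
 [ 0.5077 -0.3487  0.122 ]
 [ 0.5026 -0.3228  0.122 ]
 [ 0.5288 -0.3184  0.122 ]] [ 0.5182 -0.3337  0.122 ]
0.0264 -172.0
0.0264 101.1
0.0266 9.5
0.0271 -79.2
stand ((275.1947021484375, 151.63424682617188), (85.91104125976562, 84.74475860595703), 14.264512062072754) [ 0.5188 -0.3349  0.045 ]
0.07 -174.2
0.07 99.6
hole ((487.5, 234.0), 10.547611236572266) 230.0
[ 0.51051513 -0.12810899  0.03      ]
[ 0.50981964 -0.13394987  0.042     ]
table z -0.00027316654588200283 strip 0.04177802885973738 cap 0.049855925347139264
```

View pics/zc.png

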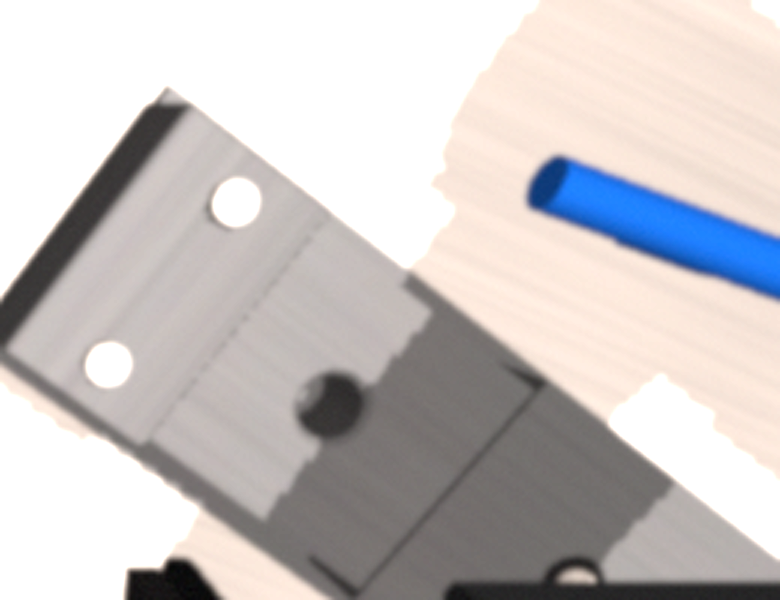

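View pics/zd.png

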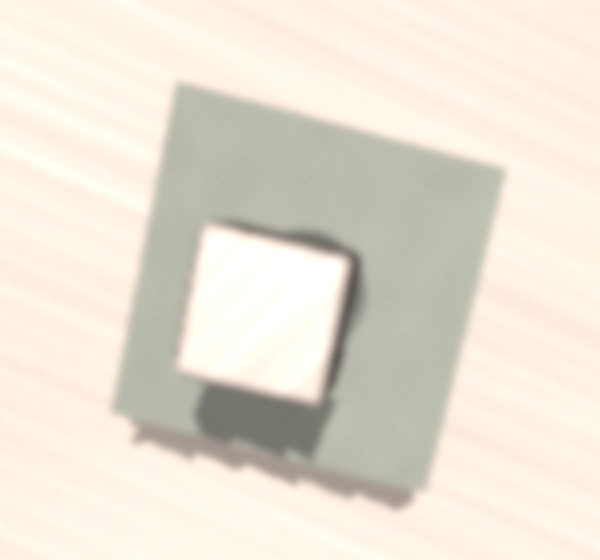

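Request:
play_rows(plan=[[[2, -3.4, -5.5, 1.35, 0, 0], [5, -3.4, -5.5, 1.35, 0, 0], [8, -3.4, -5.5, 1.35, 0, 0], [8, -3.4, -5.5, 1.35, 0, 0]]])

```text
time_s: 1.75
tcp_pos: [0.5137, -0.3364, 0.1597]
ee_rot: [[-0.006, -0.165, 0.986], [0.002, 0.986, 0.165], [-1.0, 0.003, -0.005]]
wrist_force: [0.8, -1.4, 1.0]
gripper_width: 0.999
```

```bash
python3 - <<'E'
from h import *
C,_,im,_=load('w2'); k=lambda x,y:(380+(x+.5)/3-.5,100+(y+.5)/3-.5)
H=onz(C,*k(331,404),.042); a=onz(C,*k(237,203),.055); b=onz(C,*k(109,365),.055); print('hole',H,a,b)
n=a-b; print('yaw',np.degrees(np.arctan2(n[0],-n[1])), 'screwmid->hole', H-(a+b)/2, np.degrees(np.arctan2(*(H-(a+b)/2)[1::-1])))
s=r.sense(); print(s['tcp_pos'],s['ee_rot'].round(3), np.degrees(np.arctan2(s['ee_rot'][1,1],s['ee_rot'][0,1])))
C,_,_,d=load('w2'); 
E
```

```text
hole [ 0.50920214 -0.13173748  0.042     ] [ 0.46881363 -0.19039249  0.055     ] [ 0.52352465 -0.20211532  0.055     ]
yaw -102.09380136278587 screwmid->hole [ 0.01303299  0.06451642 -0.013     ] 78.57934728770827
[ 0.51374829 -0.33641714  0.15965488] [[-0.006 -0.165  0.986]
 [ 0.002  0.986  0.165]
 [-1.     0.003 -0.005]] 99.50788022286412
```

Request:
play_rows(plan=[[[3, 0, 0, 0, 0, 0], [3, 0, 0, 0, 0, 0], [3, 0, 0, 0, 0, 0]]])

```text
time_s: 2.12
tcp_pos: [0.5173, -0.3367, 0.134]
ee_rot: [[0.002, -0.168, 0.986], [-0.002, 0.986, 0.168], [-1.0, -0.002, 0.002]]
wrist_force: [0.3, 0.8, -0.5]
gripper_width: 0.999
```

Request:
play_rows(plan=[[[2.2, 0.3, 0.1, 0, 0, 0], [4.4, 0.3, 0.1, 0, 0, 0], [4.4, 0.3, 0.1, 0, 0, 0], [4.4, 0.3, 0.1, 0, 0, 0]]])

```text
time_s: 2.62
tcp_pos: [0.5181, -0.3334, 0.0899]
ee_rot: [[0.003, -0.168, 0.986], [-0.002, 0.986, 0.168], [-1.0, -0.002, 0.002]]
wrist_force: [0.3, -0.7, 0.3]
gripper_width: 1.0
```

Well placed over the head. I'll lower slightly and close.

Request:
play_rows(plan=[[[0.1, 0, 0, 0, 0, 0], [0.1, 0, 0, 0, 0, 0], [0.1, 0, 0, 0, 0, 0], [0.1, 0, 0, 0, 0, 0], [0.1, 0, 0, 0, 0, 0]]], hand=0.0)

```text
time_s: 3.25
tcp_pos: [0.517, -0.3329, 0.0871]
ee_rot: [[-0.0, -0.167, 0.986], [-0.0, 0.986, 0.167], [-1.0, -0.0, -0.0]]
wrist_force: [-0.3, -0.2, -0.0]
gripper_width: 0.522
```

Request:
play_rows(plan=[[[0, 0, 0, 0, 0, 0], [0, 0, 0, 0, 0, 0], [0, 0, 0, 0, 0, 0], [0, 0, 0, 0, 0, 0]]])

```text
time_s: 3.75
tcp_pos: [0.517, -0.3329, 0.0871]
ee_rot: [[0.0, -0.167, 0.986], [-0.0, 0.986, 0.167], [-1.0, -0.0, 0.0]]
wrist_force: [0.5, -0.1, 0.3]
gripper_width: 0.297
```

Request:
play_rows(plan=[[[-4, 0, 0, 0, 0, 0], [-6.8, 0, 0, 0, 0, 0], [-6.8, 5, -1, 0, 0, 0], [-6.8, 11, -2.3, 0, 0, 0], [-6.8, 17, -3.5, 0, 0, 0]]])

```text
time_s: 4.38
tcp_pos: [0.4525, -0.1696, 0.1542]
ee_rot: [[-0.002, -0.166, 0.986], [0.001, 0.986, 0.166], [-1.0, 0.001, -0.001]]
wrist_force: [0.7, 1.2, -2.1]
gripper_width: 0.297
```

```bash
python3 - <<'E'
from h import *
s=r.sense();print(s['tcp_pos'],s['wrist_force'],s['gripper_width'])
E
```

```text
[ 0.45245884 -0.16962094  0.15420406] [ 0.68456693  1.20879647 -2.10464662] 0.2966081287502623
```

Request:
play_rows(plan=[[[0, 3.05, 6.0, 0, 0, 0], [0, 3.05, 6.0, 0, 0, 0], [0, 3.05, 6.0, 0, 0, 0], [0, 3.05, 6.0, 0, 0, 0]]])

```text
time_s: 4.88
tcp_pos: [0.5072, -0.1315, 0.1546]
ee_rot: [[-0.002, -0.166, 0.986], [0.0, 0.986, 0.166], [-1.0, 0.001, -0.001]]
wrist_force: [0.2, 0.8, -2.7]
gripper_width: 0.296
```

```bash
python3 - <<'E'
from h import *
s=r.sense();print(s['tcp_pos'],s['wrist_force'],s['gripper_width'])
for n in('side','wrist'): snap(n,n+'3')
p=cv2.imread('pics/side3.png'); cv2.imwrite('pics/ze.png',np.clip(cv2.resize(p[220:360,290:470],None,fx=4,fy=4)*1.7,0,255).astype(np.uint8))
E
```

```text
[ 0.50722014 -0.13154853  0.15457262] [ 0.23238667  0.81561949 -2.73452398] 0.29562722332274965
```

View pics/ze.png

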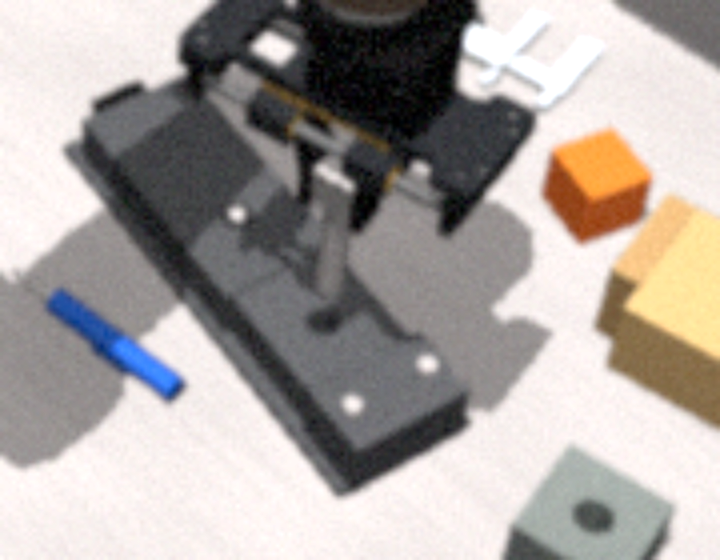

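View pics/wrist3.png

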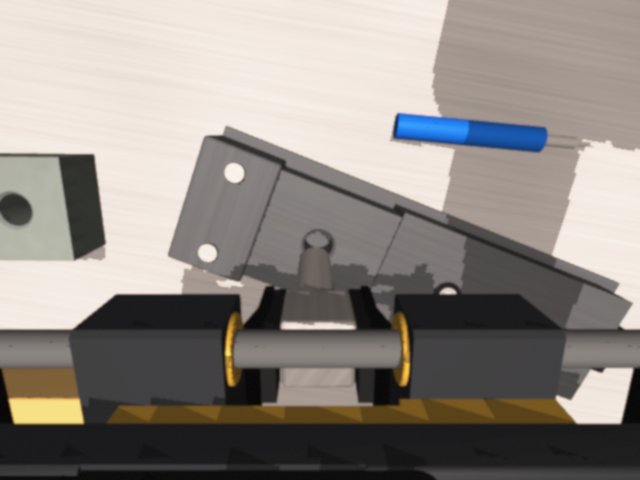

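The side crop shows the dowel's tip just above the hole. In the wrist view the hole is at about (318,242) and the shank at (316,270).

```bash
python3 - <<'E'
from h import *
C,s,im,d=load('wrist3'); C2=load('w2')[0]
z=cv2.resize(im[210:310,250:390],None,fx=5,fy=5,interpolation=cv2.INTER_CUBIC); cv2.imwrite('pics/zf.png',np.clip(z*1.7,0,255).astype(np.uint8))
print(onz(C,318,242,.042), tri(ray(C,318,242),ray(C2,490.3,234.7)))
print('dowel axis pred px top,tip',[proj(C,[*s['tcp_pos'][:2],q]) for q in (.09,.0776,.042)])
E
```

```text
[ 0.50743702 -0.13102187  0.042     ] (array([ 0.5088092 , -0.13058106,  0.03964857]), np.float64(0.0016005310212988798))
dowel axis pred px top,tip [array([317.10280988, 263.05146132]), array([317.09403154, 256.75805604]), array([317.07293387, 241.63263524])]
```

View pics/zf.png

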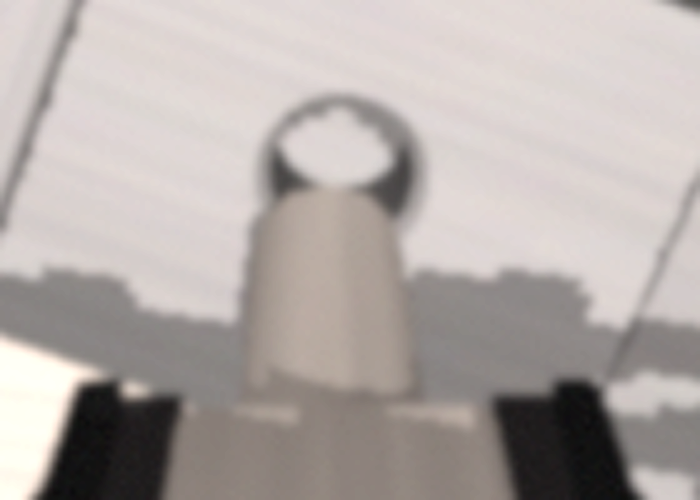

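Request:
play_rows(plan=[[[1, 0.13, 0.15, 0, 0, 0], [2, 0.13, 0.15, 0, 0, 0], [3, 0.13, 0.15, 0, 0, 0], [3.6, 0.13, 0.15, 0, 0, 0], [3.6, 0.13, 0.15, 0, 0, 0]]])

```text
time_s: 5.6
tcp_pos: [0.509, -0.1295, 0.1184]
ee_rot: [[-0.002, -0.167, 0.986], [-0.0, 0.986, 0.167], [-1.0, 0.0, -0.002]]
wrist_force: [0.1, -0.9, -2.8]
gripper_width: 0.296
```

Request:
play_rows(plan=[[[0.2, 0, 0, 0, 0, 0], [0.5, 0, 0, 0, 0, 0], [0.5, 0, 0, 0, 0, 0]]])

```text
time_s: 5.98
tcp_pos: [0.5091, -0.1295, 0.1139]
ee_rot: [[-0.0, -0.167, 0.986], [0.0, 0.986, 0.167], [-1.0, 0.0, -0.0]]
wrist_force: [-0.2, 0.3, -3.0]
gripper_width: 0.296
```

Request:
play_rows(plan=[[[0.4, 0, 0, 0, 0, 0], [0.8, 0, 0, 0, 0, 0], [0.8, 0, 0, 0, 0, 0]]])

```text
time_s: 6.35
tcp_pos: [0.5091, -0.1295, 0.1056]
ee_rot: [[-0.001, -0.167, 0.986], [0.0, 0.986, 0.167], [-1.0, 0.0, -0.001]]
wrist_force: [-1.2, -0.3, -3.8]
gripper_width: 0.293
```

Request:
play_rows(plan=[[[0.4, 0, 0, 0, 0, 0], [0.8, 0, 0, 0, 0, 0], [1.2, 0, 0, 0, 0, 0], [1.5, 0, 0, 0, 0, 0], [1.5, 0, 0, 0, 0, 0]]])

```text
time_s: 6.98
tcp_pos: [0.5092, -0.1295, 0.0907]
ee_rot: [[-0.001, -0.167, 0.986], [0.0, 0.986, 0.167], [-1.0, 0.0, -0.001]]
wrist_force: [-1.4, -0.8, -2.9]
gripper_width: 0.297
```

Request:
play_rows(plan=[[[0.2, 0, 0, 0, 0, 0], [0.35, 0, 0, 0, 0, 0], [0.35, 0, 0, 0, 0, 0], [0.35, 0, 0, 0, 0, 0]]])

```text
time_s: 7.48
tcp_pos: [0.5092, -0.1295, 0.0874]
ee_rot: [[-0.0, -0.167, 0.986], [0.0, 0.986, 0.167], [-1.0, 0.0, -0.0]]
wrist_force: [-0.7, -1.5, -4.1]
gripper_width: 0.298
```

Request:
play_rows(plan=[[[0.1, 0, 0, 0, 0, 0], [0.1, 0, 0, 0, 0, 0]]])

```text
time_s: 7.72
tcp_pos: [0.5094, -0.1296, 0.087]
ee_rot: [[0.0, -0.168, 0.986], [-0.0, 0.986, 0.168], [-1.0, -0.0, 0.0]]
wrist_force: [-3.2, -0.4, 1.9]
gripper_width: 0.295
```

The wrist force stepped from -4 to +2 N with the TCP at the starting stand height of 0.087, so the dowel is on the bottom of the hole. Letting go.

Request:
play_rows(plan=[[[0, 0, 0, 0, 0, 0], [0, 0, 0, 0, 0, 0], [0, 0, 0, 0, 0, 0], [0, 0, 0, 0, 0, 0]]], hand=1)

```text
time_s: 8.22
tcp_pos: [0.5097, -0.1294, 0.0867]
ee_rot: [[0.001, -0.168, 0.986], [0.0, 0.986, 0.168], [-1.0, -0.0, 0.001]]
wrist_force: [1.3, 0.7, 0.0]
gripper_width: 0.663
```

Request:
play_rows(plan=[[[-3, 0, 0, 0, 0, 0], [-8, 0, 0, 0, 0, 0], [-14, 0, 0, 0, 0, 0], [-15, 0, 0, 0, 0, 0]]])

```text
time_s: 8.72
tcp_pos: [0.5119, -0.1297, 0.2416]
ee_rot: [[0.01, -0.168, 0.986], [-0.001, 0.986, 0.168], [-1.0, -0.002, 0.01]]
wrist_force: [-0.3, 0.1, -0.0]
gripper_width: 0.99
```

```bash
python3 - <<'E'
from h import *
for n in('side','wrist','top'): c,s,_,_=snap(n,n+'4')
print(s['tcp_pos'],s['joints'],s['time_s'])
p=cv2.imread('pics/side4.png'); cv2.imwrite('pics/zg.png',np.clip(cv2.resize(p[220:360,290:470],None,fx=4,fy=4)*1.7,0,255).astype(np.uint8))
E
```

```text
[ 0.50999027 -0.12939546  0.23800508] [ 3.43965809e+00  1.16322165e+01 -1.20486282e+01 -8.09693289e-03
 -6.61071343e+01 -8.38021423e+01] 8.825
```

View pics/zg.png

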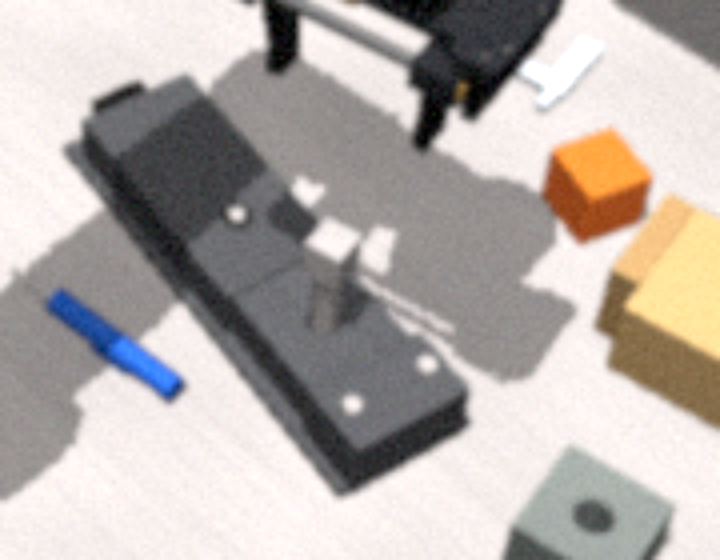

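View pics/wrist4.png

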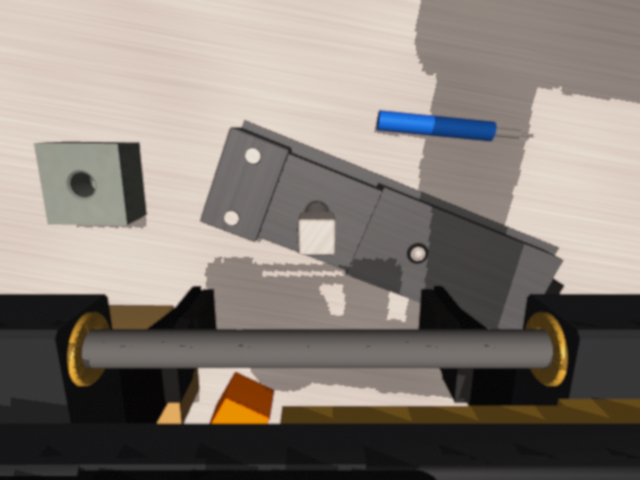

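View pics/top4.png

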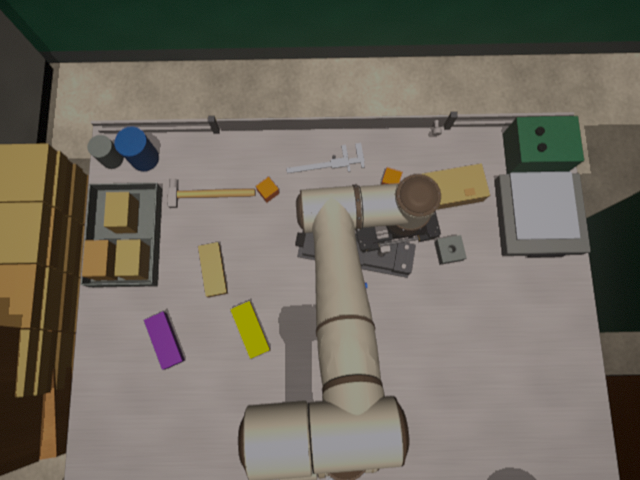

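The dowel stands upright on the strip: its head is at (330,240) in the side crop and (317,237) in the wrist view, and the plunger is at (418,253). Measuring the seating and the fixture's axis, then on to the bar.

```bash
python3 - <<'E'
from h import *
C,s,im,d=load('wrist4'); P=cloud(C,d); ct=cal('top')
roi=np.zeros((480,640),bool); roi[200:270,285:350]=1
m=(P[...,2]>.11)&roi; print('head depth',np.median(P[m],axis=0), P[m][:,2].min(),P[m][:,2].max(),m.sum())
c=max(cv2.findContours(m.astype(np.uint8),0,2)[0],key=cv2.contourArea); Rm=cv2.minAreaRect(c); print(Rm, onz(C,*Rm[0],.122))
# plane tilt of head top
Q=P[cv2.erode(m.astype(np.uint8),np.ones((5,5)))>0]; A=np.c_[Q[:,:2]-Q[:,:2].mean(0),np.ones(len(Q))]; print('tilt deg',np.degrees(np.linalg.lstsq(A,Q[:,2],rcond=None)[0][:2]))
g=cv2.cvtColor(im,cv2.COLOR_BGR2GRAY)
for n,(x,y),z in [('s1',(253,156),.055),('s2',(231,218),.055),('pl',(418,253),.049)]:
    w=np.zeros_like(g); w[y-8:y+9,x-8:x+9]=255; k=((g>np.percentile(g[y-8:y+9,x-8:x+9],60))&(w>0)); 
    k=cv2.inRange(g,150,255)&w; M=cv2.moments(k,True); q=(M['m10']/M['m00'],M['m01']/M['m00']); print(n,q,M['m00'],onz(C,*q,z))
E
```

```text
head depth [ 0.50909422 -0.13023489  0.12156373] 0.11001155975754777 0.4017085281745688 1419
((317.0, 235.0), (38.0, 36.0), 90.0) [ 0.50893401 -0.13021554  0.122     ]
tilt deg [-47.82692559  -8.01566612]
s1 (252.28497409326425, 155.38341968911917) 193.0 [ 0.46841183 -0.19090085  0.055     ]
s2 (230.86470588235295, 217.53529411764706) 170.0 [ 0.52301323 -0.20249647  0.055     ]
pl (417.62393162393164, 253.23931623931625) 117.0 [ 0.52904754 -0.03624402  0.049     ]
```

Request:
play_rows(plan=[[[0, 48, 12.2, 0, 0, 0], [0, 48, 12.2, 0, 0, 0], [0, 48, 12.2, 0, 0, 0], [0, 48, 12.2, 0, 0, 0], [0, 48, 12.2, 0, 0, 0]]])

```text
time_s: 9.5
tcp_pos: [0.5335, 0.1836, 0.2342]
ee_rot: [[-0.004, -0.167, 0.986], [-0.002, 0.986, 0.167], [-1.0, -0.002, -0.004]]
wrist_force: [1.1, 0.9, 0.5]
gripper_width: 1.001
```

Request:
play_rows(plan=[[[0, 17, 4.5, 0, 0, 0], [0, 17, 4.5, 0, 0, 0], [0, 17, 4.5, 0, 0, 0], [0, 17, 4.5, 0, 0, 0]]])

```text
time_s: 10.0
tcp_pos: [0.5493, 0.3599, 0.2322]
ee_rot: [[-0.004, -0.171, 0.985], [-0.004, 0.985, 0.171], [-1.0, -0.003, -0.005]]
wrist_force: [-0.1, -0.1, -0.8]
gripper_width: 1.0
```

```bash
python3 - <<'E'
from h import *
c,s,_,_=snap('wrist','w5'); print(s['tcp_pos'],s['joints'],s['time_s'],abs(s['joint_velocities']).max())
E
```

```text
[0.54932136 0.35990288 0.23218862] [ 4.72940787e+01  2.50101809e+01  6.52092155e+00 -4.58682089e-02
 -7.18423174e+01 -1.27438290e+02] 10.0 2.8862325377520746
```

View pics/w5.png

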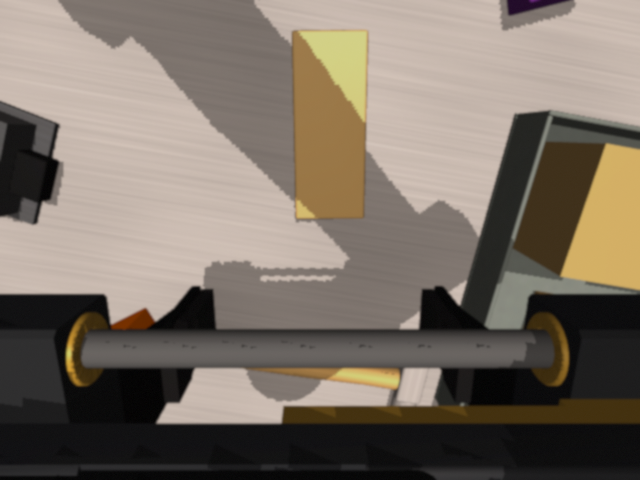

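w5 shows the bar unobstructed, with corners near (293,30), (367,30), (364,217) and (296,219). The tray sits well off to its right.

```bash
python3 - <<'E'
from h import *
C,s,im,d=load('w5'); P=cloud(C,d)
roi=np.zeros((480,640),bool); roi[10:240,270:390]=1
m=((P[...,2]>.03)&(P[...,2]<.06)&roi).astype(np.uint8)
c=max(cv2.findContours(m,0,2)[0],key=cv2.contourArea); R=cv2.minAreaRect(c); b=cv2.boxPoints(R); print(R,np.median(P[m>0][:,2]))
W=np.array([onz(C,*q,.04) for q in b]); print(W.round(4),W.mean(0))
for i in range(4): e=W[(i+1)%4]-W[i]; print(np.linalg.norm(e).round(4),np.degrees(np.arctan2(e[1],e[0])).round(1))
hsv=cv2.cvtColor(im,cv2.COLOR_BGR2HSV); k=cv2.inRange(hsv,(10,70,60),(35,255,255)); k[~roi]=0
c2=max(cv2.findContours(k,0,2)[0],key=cv2.contourArea); R2=cv2.minAreaRect(c2); W=np.array([onz(C,*q,.04) for q in cv2.boxPoints(R2)]); print(R2,W.mean(0))
# two-view height: same corner in top view
ct=cal('top'); t0=cv2.imread('pics/top0.png')
print([tri(ray(C,*R2[0]),ray(ct,211.86,269.26))])
print('yaw toolY',np.degrees(np.arctan2(s['ee_rot'][1,1],s['ee_rot'][0,1])))
E
```

```text
((330.0, 124.0), (188.0, 76.0), 90.0) 0.03970190405762689
[[0.4055 0.3148 0.04  ]
 [0.3955 0.3729 0.04  ]
 [0.5409 0.4028 0.04  ]
 [0.5522 0.3376 0.04  ]] [0.47352712 0.35703249 0.04      ]
0.059 99.7
0.1485 11.6
0.0661 -80.2
0.1485 -171.2
((329.4999694824219, 123.99998474121094), (74.99998474121094, 187.99996948242188), 0.0) [0.4735968  0.35662725 0.04      ]
[(array([0.4702381 , 0.3549509 , 0.03653718]), np.float64(0.0027037232446544385))]
yaw toolY 99.84179072688244
```

Request:
play_rows(plan=[[[4, 1.0, -7.5, 0, 0, 0], [9, 1.0, -7.5, 0, 0, 0], [14.5, 1.0, -7.5, 0, 0, 0], [14.5, 1.0, -7.5, 0, 0, 0], [14.5, 1.0, -7.5, 0, 0, 0]]])

```text
time_s: 10.68
tcp_pos: [0.4763, 0.3546, 0.0933]
ee_rot: [[0.002, -0.167, 0.986], [0.001, 0.986, 0.167], [-1.0, 0.001, 0.002]]
wrist_force: [0.0, 0.6, 0.5]
gripper_width: 1.0
```

```bash
python3 - <<'E'
from h import *
c,s,_,_=snap('wrist','w6'); print(s['tcp_pos'],s['joints'],s['time_s'],abs(s['joint_velocities']).max())
E
```

```text
[0.47628677 0.35457691 0.0933101 ] [ 5.23109224e+01  2.58526022e+01 -1.38351523e+01  7.91344711e-02
 -5.01774380e+01 -1.32740910e+02] 10.675 1.773419548802441
```

View pics/w6.png

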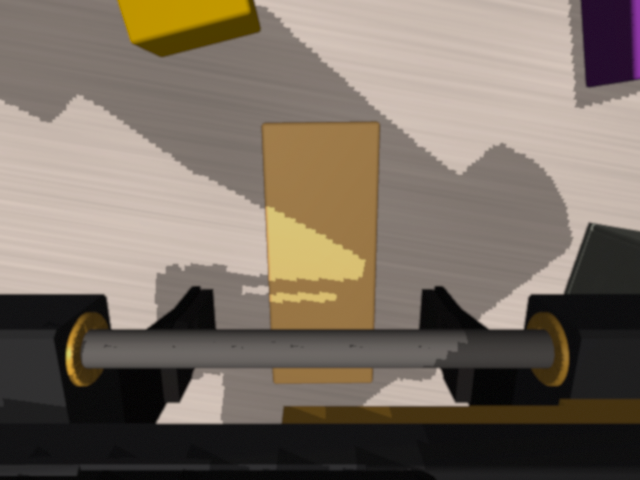

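```bash
python3 - <<'E'
from h import *
C,s,im,d=load('w6')
W=np.array([onz(C,*q,.04) for q in [(263,123),(379,122),(373,382),(275,383)]]); print(W.round(4),W.mean(0))
for i in range(4): e=W[(i+1)%4]-W[i]; print(np.linalg.norm(e).round(4),np.degrees(np.arctan2(e[1],e[0])).round(1))
T=s['ee_rot']; print('offset in tool',T.T@(W.mean(0)-s['tcp_pos']))
E
```

```text
[[0.4052 0.3154 0.04  ]
 [0.3952 0.3722 0.04  ]
 [0.5405 0.399  0.04  ]
 [0.5507 0.3418 0.04  ]] [0.47288208 0.357084   0.04      ]
0.0577 100.0
0.1478 10.5
0.0581 -79.8
0.1479 -169.7
offset in tool [ 0.05330521  0.00299733 -0.00306836]
```

Request:
play_rows(plan=[[[2, 0.3, -0.3, 0, 0, 0], [5, 0.3, -0.3, 0, 0, 0], [7.5, 0.3, -0.3, 0, 0, 0], [8.0, 0.3, -0.3, 0, 0, 0], [8.0, 0.3, -0.3, 0, 0, 0]]])

```text
time_s: 11.35
tcp_pos: [0.4725, 0.3578, 0.0132]
ee_rot: [[0.002, -0.168, 0.986], [0.002, 0.986, 0.168], [-1.0, 0.002, 0.002]]
wrist_force: [0.1, 0.1, 0.4]
gripper_width: 1.0
```

Request:
play_rows(plan=[[[0.2, 0, 0, 0, 0, 0], [0.2, 0, 0, 0, 0, 0], [0.2, 0, 0, 0, 0, 0], [0.2, 0, 0, 0, 0, 0], [0.2, 0, 0, 0, 0, 0]]], hand=0)

```text
time_s: 11.98
tcp_pos: [0.4714, 0.3567, 0.0099]
ee_rot: [[0.0, -0.168, 0.986], [-0.0, 0.986, 0.168], [-1.0, -0.0, -0.0]]
wrist_force: [0.6, -2.7, 3.3]
gripper_width: 0.684
```

Request:
play_rows(plan=[[[0, 0, 0, 0, 0, 0], [0, 0, 0, 0, 0, 0]]])

```text
time_s: 12.22
tcp_pos: [0.4714, 0.3567, 0.0099]
ee_rot: [[0.0, -0.168, 0.986], [-0.0, 0.986, 0.168], [-1.0, -0.0, -0.0]]
wrist_force: [-0.2, -2.3, 5.1]
gripper_width: 0.689
```

Request:
play_rows(plan=[[[-3, 0, 0, 0, 0, 0], [-8, 0, 0, 0, 0, 0], [-12.5, 0, 0, 0, 0, 0], [-12.5, -4, 0, 0, 0, 0], [-12.5, -9, 0, 0, 0, 0]]])

```text
time_s: 12.85
tcp_pos: [0.4848, 0.2675, 0.1324]
ee_rot: [[-0.004, -0.168, 0.986], [-0.0, 0.986, 0.168], [-1.0, 0.0, -0.004]]
wrist_force: [0.6, -0.0, -7.6]
gripper_width: 0.685
```

Request:
play_rows(plan=[[[0, -5, 0, -0.8, 0, 0], [0, -10, 0, -1.7, 0, 0], [0, -15, 0, -2.6, 0, 0], [0, -18, 0, -3.5, 0, 0], [0, -19.5, 0, -4.4, 0, 0]]])

```text
time_s: 13.48
tcp_pos: [0.5171, 0.074, 0.1318]
ee_rot: [[-0.005, -0.806, 0.592], [-0.0, 0.592, 0.806], [-1.0, 0.004, -0.003]]
wrist_force: [0.1, 0.7, -7.7]
gripper_width: 0.686
```

Request:
play_rows(plan=[[[0, 0, 0, -0.8, 0, 0], [0, 0, 0, -1.6, 0, 0], [0, 0, 0, -2.4, 0, 0], [0, 0, 0, -2.4, 0, 0]]])

```text
time_s: 13.98
tcp_pos: [0.5175, 0.0758, 0.1323]
ee_rot: [[-0.004, -0.976, 0.217], [-0.0, 0.217, 0.976], [-1.0, 0.004, -0.001]]
wrist_force: [-0.2, 0.6, -7.5]
gripper_width: 0.686
```

```bash
python3 - <<'E'
from h import *
c,s,_,_=snap('wrist','w7'); T=s['ee_rot'];print(s['tcp_pos'],T.round(3),s['time_s'],abs(s['joint_velocities']).max(),s['gripper_width'],s['wrist_force'])
print('toolz yaw',np.degrees(np.arctan2(T[1,2],T[0,2])))
u=np.array([np.cos(np.radians(78.2)),np.sin(np.radians(78.2))]); tgt=np.array([.509,-.130])+.0975*u
print(tgt, T.T@np.r_[tgt-s['tcp_pos'][:2],0])
E
```

```text
[0.51748108 0.07575514 0.13233604] [[-0.004 -0.976  0.217]
 [-0.     0.217  0.976]
 [-1.     0.004 -0.001]] 13.975 2.14003914067333 0.6863779747778066 [-0.18303216  0.56068121 -7.47238384]
toolz yaw 77.46606974831604
[ 0.52893837 -0.03456043] [-2.03915113e-05 -3.51248800e-02 -1.05199979e-01]
```

View pics/w7.png

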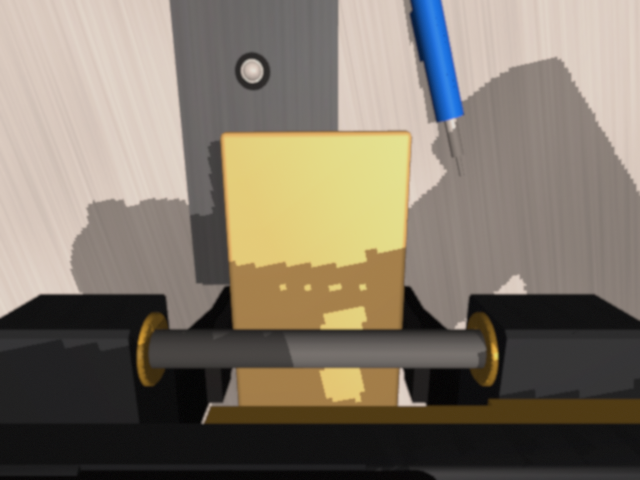

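Request:
play_rows(plan=[[[0, -1.5, -4, -0.07, 0, 0], [0, -2.7, -8, -0.07, 0, 0], [0, -3.5, -10.5, -0.07, 0, 0], [0, -3.5, -10.5, -0.07, 0, 0], [0, -3.5, -10.5, -0.07, 0, 0]]])

```text
time_s: 14.65
tcp_pos: [0.5304, -0.0339, 0.1339]
ee_rot: [[-0.001, -0.979, 0.204], [0.0, 0.204, 0.979], [-1.0, 0.001, 0.0]]
wrist_force: [0.4, -0.1, -7.5]
gripper_width: 0.685
```

```bash
cat > st.py <<'E'
from h import *
def st(off,yaw=78.2):
    s=r.sense(); T=s['ee_rot']
    print(s['tcp_pos'].round(4),s['time_s'],s['gripper_width'],s['wrist_force'].round(1),'toolz yaw',np.degrees(np.arctan2(T[1,2],T[0,2])))
    u=np.array([np.cos(np.radians(yaw)),np.sin(np.radians(yaw))]); tgt=np.array([.509,-.130])+off*u
    print(tgt, (T.T@np.r_[tgt-s['tcp_pos'][:2],0]).round(4))
E
python3 - <<'E'
from st import *
for n in ('wrist','side'): snap(n,n+'8')
st(.0975)
p=cv2.imread('pics/side8.png'); cv2.imwrite('pics/zi.png',np.clip(cv2.resize(p[200:350,270:450],None,fx=4,fy=4)*1.7,0,255).astype(np.uint8))
E
```

```text
[ 0.5306 -0.0334  0.1343] 14.75 0.685234261961884 [ 0.3  1.  -7.1] toolz yaw 78.34629167334272
[ 0.52893837 -0.03456043] [ 0.      0.0014 -0.0015]
```

View pics/wrist8.png

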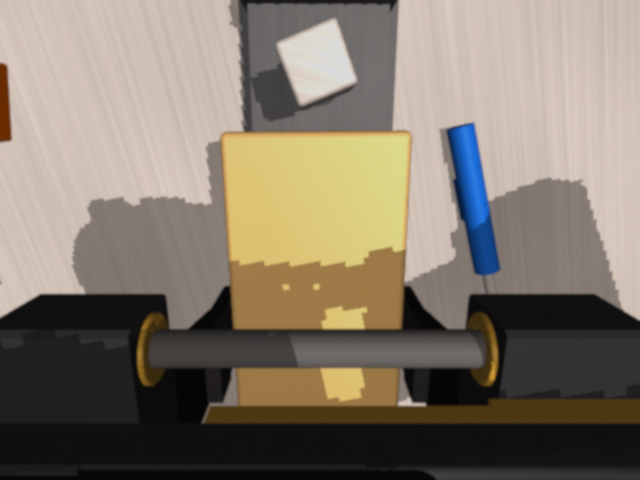

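View pics/zi.png

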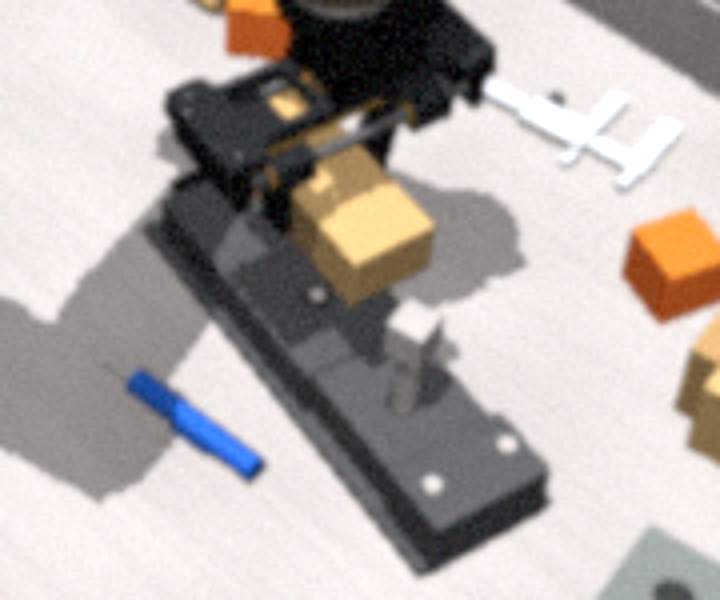

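wrist8 shows the bar's front edge at row 131 (columns 222 to 410), the dowel head at (317,62), and the strip between columns 247 and 395. Working out the across offset, the yaw and the gap to the dowel.

```bash
python3 - <<'E'
from st import *
C,s,im,d=load('wrist8'); P=cloud(C,d); T=s['ee_rot']; p=s['tcp_pos']
tool=lambda X:(T.T@(X-p)).round(4)
# strip edges via depth height band .036-.050
for v in (15,25,40,60,80,100,120):
    z=P[v,:,2]; c=np.where((z>.036)&(z<.05))[0]; c=c[(c>200)&(c<450)]
    L,R=onz(C,c.min()-.5,v,.042),onz(C,c.max()+.5,v,.042); print(v,c.min(),c.max(),tool((L+R)/2),np.linalg.norm(L-R).round(4))
m=np.zeros((480,640),bool); m[10:112,270:365]=1; m&=(P[...,2]>.11)&(P[...,2]<.135)
c=max(cv2.findContours(m.astype(np.uint8),0,2)[0],key=cv2.contourArea); Rm=cv2.minAreaRect(c); print('head',Rm,tool(onz(C,*Rm[0],.122)))
zt=np.median(P[150:230,260:380,2]); print('bar top z',zt)
a,b=onz(C,222,132,zt),onz(C,410,132,zt); print('bar front',tool(a),tool(b),np.linalg.norm(a-b))
E
```

```text
15 248 389 [ 0.0919  0.0007 -0.1345] 0.0781
25 249 388 [ 0.0919  0.0007 -0.1295] 0.0775
40 249 388 [ 0.0919  0.0007 -0.1219] 0.0781
60 250 387 [ 0.0919  0.0007 -0.1116] 0.0779
80 251 386 [ 0.0919  0.0007 -0.1011] 0.0777
100 252 385 [ 0.0919  0.0007 -0.0903] 0.0775
120 252 384 [ 0.0919  0.0004 -0.0792] 0.0779
head ((317.8448181152344, 62.86206817626953), (73.53535461425781, 68.52157592773438), 68.19859313964844) [ 0.0119  0.0002 -0.0984]
bar top z 0.16367401785300784
bar front [-0.0298 -0.0293 -0.0727] [-0.0297  0.0284 -0.0726] 0.0577434303191189
```

Request:
play_rows(plan=[[[2, 0.1, 0.15, 0, 0, 0], [4, 0.1, 0.15, 0, 0, 0], [6, 0.1, 0.15, 0, 0, 0], [7.2, 0.1, 0.15, 0, 0, 0], [7.2, 0.1, 0.15, 0, 0, 0]]])

```text
time_s: 15.38
tcp_pos: [0.5296, -0.0321, 0.0619]
ee_rot: [[-0.002, -0.979, 0.202], [-0.0, 0.202, 0.979], [-1.0, 0.002, -0.001]]
wrist_force: [0.1, -0.7, -7.1]
gripper_width: 0.688
```

```bash
python3 - <<'E'
from st import *
st(.0825)
E
```

```text
[ 0.5296 -0.0321  0.0619] 15.375 0.6878230926823737 [ 0.1 -0.7 -7.1] toolz yaw 78.37026720257337
[ 0.52587092 -0.04924344] [ 0.      0.0002 -0.0175]
```

Request:
play_rows(plan=[[[0.2, 0, 0, 0, 0, 0], [0.45, 0, 0, 0, 0, 0], [0.45, 0, -0.5, 0, 0, 0], [0.45, 0, -1.0, 0, 0, 0], [0.45, 0, -1.0, 0, 0, 0]]])

```text
time_s: 16.0
tcp_pos: [0.528, -0.0429, 0.0583]
ee_rot: [[0.0, -0.979, 0.203], [-0.0, 0.203, 0.979], [-1.0, -0.0, -0.0]]
wrist_force: [0.6, -0.5, -7.1]
gripper_width: 0.687
```

```bash
python3 - <<'E'
from st import *
st(.0825)
for n in ('wrist','side'): snap(n,n+'9')
p=cv2.imread('pics/side9.png'); cv2.imwrite('pics/zj.png',np.clip(cv2.resize(p[220:350,290:450],None,fx=5,fy=5,interpolation=2)[:600]*1.7,0,255).astype(np.uint8))
E
```

```text
[ 0.528  -0.0429  0.0583] 16.0 0.6867266614799435 [ 0.6 -0.5 -7.1] toolz yaw 78.2874731637742
[ 0.52587092 -0.04924344] [ 0.      0.0007 -0.0066]
```

View pics/wrist9.png

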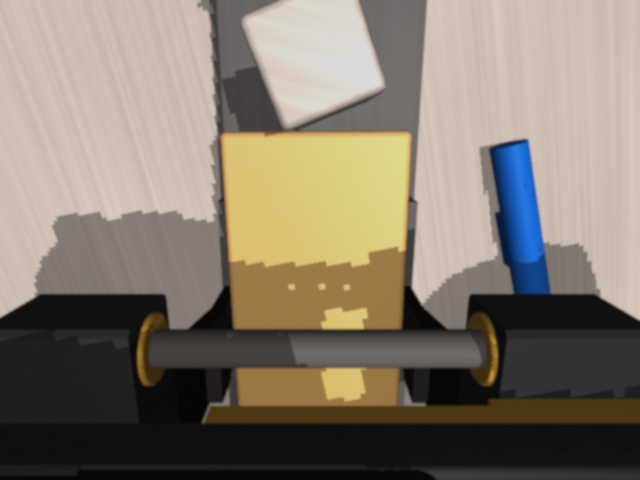

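View pics/zj.png

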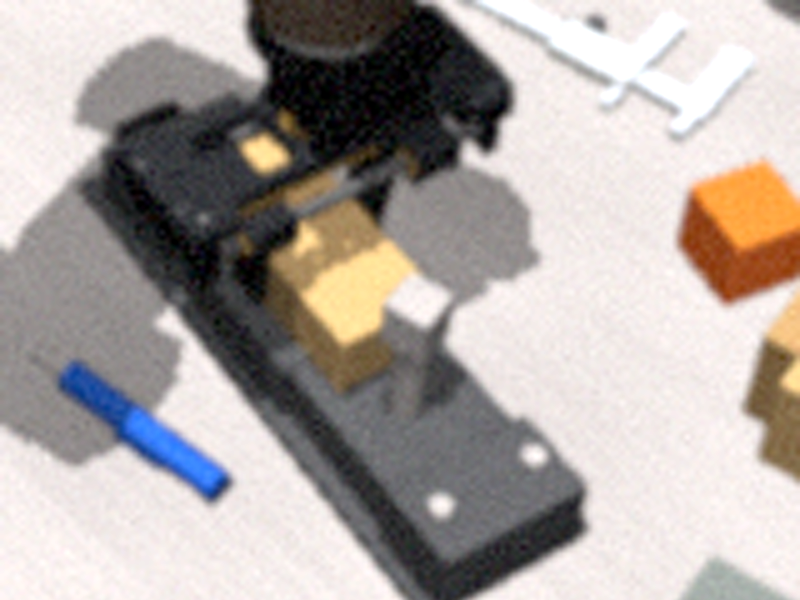

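Request:
play_rows(plan=[[[0.1, 0.05, -0.3, 0, 0, 0], [0.1, 0.05, -0.5, 0, 0, 0], [0.1, 0.05, -0.5, 0, 0, 0]]])

```text
time_s: 16.48
tcp_pos: [0.5265, -0.0473, 0.0571]
ee_rot: [[-0.0, -0.979, 0.202], [-0.0, 0.202, 0.979], [-1.0, 0.0, -0.0]]
wrist_force: [-0.5, -0.4, -5.9]
gripper_width: 0.685
```

```bash
python3 - <<'E'
from st import *
st(.0825)
E
```

```text
[ 0.5265 -0.0473  0.0571] 16.475 0.6845256319226917 [-0.5 -0.4 -5.9] toolz yaw 78.33078510415396
[ 0.52587092 -0.04924344] [ 0.      0.0002 -0.0021]
```

Plunger contact shows as the load easing from 7.1 to 5.9 N. About 2 mm remains, so I'm creeping in.

Request:
play_rows(plan=[[[0, 0, -0.1, 0, 0, 0], [0, 0, -0.15, 0, 0, 0], [0, 0, -0.15, 0, 0, 0]]])

```text
time_s: 16.85
tcp_pos: [0.5264, -0.0485, 0.0571]
ee_rot: [[0.0, -0.979, 0.202], [0.0, 0.202, 0.979], [-1.0, -0.0, 0.0]]
wrist_force: [-0.3, -0.6, -6.5]
gripper_width: 0.688
```

Request:
play_rows(plan=[[[0, 0, -0.05, 0, 0, 0], [0, 0, -0.05, 0, 0, 0]]])

```text
time_s: 17.1
tcp_pos: [0.5262, -0.049, 0.0571]
ee_rot: [[0.0, -0.979, 0.202], [0.0, 0.202, 0.979], [-1.0, -0.0, 0.0]]
wrist_force: [1.0, -0.2, -6.1]
gripper_width: 0.69
```

Request:
play_rows(plan=[[[0, 0, -0.05, 0, 0, 0], [0, 0, -0.05, 0, 0, 0]]])

```text
time_s: 17.35
tcp_pos: [0.5261, -0.0496, 0.0571]
ee_rot: [[-0.0, -0.979, 0.202], [-0.0, 0.202, 0.979], [-1.0, -0.0, -0.0]]
wrist_force: [0.5, -0.3, -6.1]
gripper_width: 0.683
```

Request:
play_rows(plan=[[[0, 0, -0.05, 0, 0, 0], [0, 0, -0.05, 0, 0, 0]]])

```text
time_s: 17.6
tcp_pos: [0.526, -0.05, 0.0571]
ee_rot: [[-0.0, -0.979, 0.202], [-0.0, 0.202, 0.979], [-1.0, 0.0, -0.0]]
wrist_force: [0.9, 0.6, -6.9]
gripper_width: 0.685
```

Request:
play_rows(plan=[[[0, 0, -0.05, 0, 0, 0], [0, 0, -0.05, 0, 0, 0]]])

```text
time_s: 17.85
tcp_pos: [0.5259, -0.0505, 0.0571]
ee_rot: [[0.0, -0.979, 0.202], [0.0, 0.202, 0.979], [-1.0, -0.0, 0.0]]
wrist_force: [-0.3, 1.0, -6.9]
gripper_width: 0.688
```

Request:
play_rows(plan=[[[0, 0, -0.05, 0, 0, 0], [0, 0, -0.05, 0, 0, 0]]])

```text
time_s: 18.1
tcp_pos: [0.5258, -0.051, 0.0571]
ee_rot: [[-0.0, -0.979, 0.202], [-0.0, 0.202, 0.979], [-1.0, 0.0, -0.0]]
wrist_force: [1.0, 0.5, -6.7]
gripper_width: 0.686
```

```bash
python3 - <<'E'
from st import *
st(.0825)
for n in ('wrist','side'): snap(n,n+'10')
C,s,im,d=load('wrist10'); P=cloud(C,d); T=s['ee_rot']; p=s['tcp_pos']
p=cv2.imread('pics/side10.png'); cv2.imwrite('pics/zk.png',np.clip(cv2.resize(p[260:330,330:420],None,fx=8,fy=8,interpolation=2)*1.7,0,255).astype(np.uint8))
E
```

```text
[ 0.5258 -0.051   0.0571] 18.1 0.6860554995818549 [ 1.   0.5 -6.7] toolz yaw 78.33173067604459
[ 0.52587092 -0.04924344] [-0.      0.0003  0.0018]
```

View pics/zk.png

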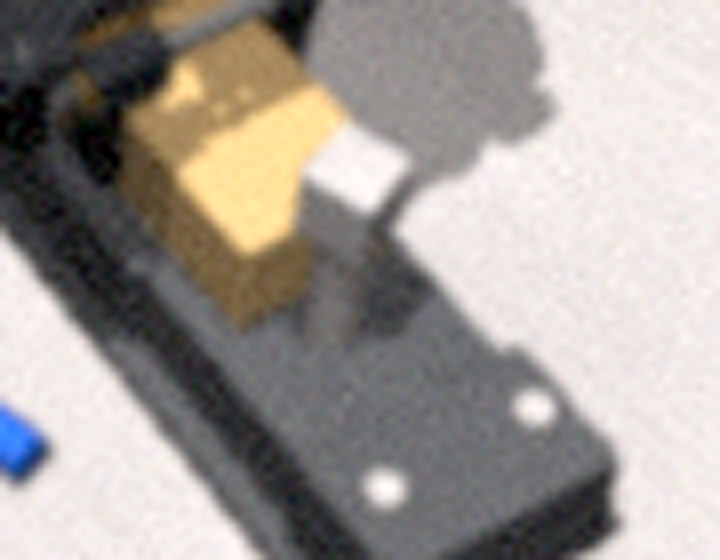

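View pics/wrist10.png

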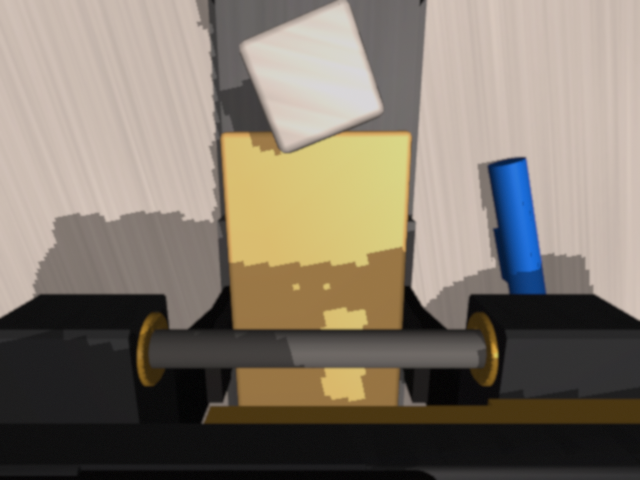

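```bash
python3 - <<'E'
from st import *
for n in ('wrist9','wrist10'):
    C,s,im,d=load(n); P=cloud(C,d); T=s['ee_rot']; p=s['tcp_pos']; tool=lambda X:(T.T@(X-p)).round(4)
    m=np.zeros((480,640),bool); m[0:170,220:410]=1; m&=(P[...,2]>.11)&(P[...,2]<.135)
    c=max(cv2.findContours(m.astype(np.uint8),0,2)[0],key=cv2.contourArea); Rm=cv2.minAreaRect(c); H=onz(C,*Rm[0],.122); print('head',Rm,H,tool(H))
    zt=np.median(P[170:230,260:380,2]); f=onz(C,316,132,zt); print(zt,f,tool(f))
E
```

```text
head ((315.9827880859375, 53.20688247680664), (126.27281951904297, 119.77347564697266), 68.19859313964844) [ 0.51018684 -0.13033027  0.122     ] [-0.0637 -0.0004 -0.0892]
0.08804103996552959 [ 0.51368009 -0.11412148  0.08804104] [-0.0298 -0.0005 -0.0726]
head ((314.05224609375, 76.30345916748047), (124.73676300048828, 120.39286041259766), 68.0254898071289) [ 0.50948231 -0.13385478  0.122     ] [-0.0649 -0.0008 -0.0844]
0.08682198636364136 [ 0.51156879 -0.12227763  0.08682199] [-0.0298 -0.0005 -0.0726]
```

The head moved 3.6 mm between the two pictures. The bar has therefore met the dowel, without measurable force, and is tilting it within its clearance. I'll back off until the dowel stands upright and the bar just touches.

Request:
play_rows(plan=[[[0, 0, 0.1, 0, 0, 0], [0, 0, 0.1, 0, 0, 0], [0, 0, 0.1, 0, 0, 0]]])

```text
time_s: 18.58
tcp_pos: [0.5258, -0.05, 0.057]
ee_rot: [[-0.0, -0.979, 0.202], [-0.0, 0.202, 0.979], [-1.0, 0.0, -0.0]]
wrist_force: [-0.1, 0.7, -6.1]
gripper_width: 0.691
```

```bash
cat > hd.py <<'E'
from st import *
import sys
def hd(n):
    snap('wrist',n); C,s,im,d=load(n); P=cloud(C,d); T=s['ee_rot']; p=s['tcp_pos']; tool=lambda X:(T.T@(X-p)).round(4)
    m=np.zeros((480,640),bool); m[0:170,220:410]=1; m&=(P[...,2]>.11)&(P[...,2]<.135)
    c=max(cv2.findContours(m.astype(np.uint8),0,2)[0],key=cv2.contourArea); Rm=cv2.minAreaRect(c); H=onz(C,*Rm[0],.122)
    Q=P[cv2.erode(m.astype(np.uint8),np.ones((11,11)))>0]; k,*_=np.linalg.lstsq(np.c_[Q[:,:2]-Q[:,:2].mean(0),np.ones(len(Q))],Q[:,2],rcond=None); u=np.array([.2045,.9789])
    print('t',s['time_s'],'tcp',p.round(4),'F',s['wrist_force'].round(1),'head',H.round(4),tool(H),'top tilt along u deg',np.degrees(k[:2]@u).round(2),'across',np.degrees(k[:2]@[-u[1],u[0]]).round(2),'z',k[2].round(4))
if __name__=='__main__': hd(sys.argv[1])
E
python3 hd.py w11
```

```text
t 18.575 tcp [ 0.5258 -0.05    0.057 ] F [-0.1  0.7 -6.1] head [ 0.5101 -0.1313  0.122 ] [-0.065  -0.001  -0.0828] top tilt along u deg 0.27 across 0.05 z 0.1216
```

Request:
play_rows(plan=[[[0, 0, 0.05, 0, 0, 0], [0, 0, 0.05, 0, 0, 0]]])

```text
time_s: 18.88
tcp_pos: [0.526, -0.0496, 0.057]
ee_rot: [[-0.0, -0.979, 0.202], [-0.0, 0.202, 0.979], [-1.0, 0.0, -0.0]]
wrist_force: [-1.0, -0.2, -6.5]
gripper_width: 0.684
```

```bash
python3 hd.py w12
```

```text
t 18.875 tcp [ 0.526  -0.0496  0.057 ] F [-1.  -0.2 -6.5] head [ 0.51  -0.131  0.122] [-0.0649 -0.0008 -0.083 ] top tilt along u deg 0.12 across -0.06 z 0.1216
```

Request:
play_rows(plan=[[[0, 0, 0.05, 0, 0, 0], [0, 0, 0.05, 0, 0, 0]]])

```text
time_s: 19.18
tcp_pos: [0.5262, -0.049, 0.0571]
ee_rot: [[-0.0, -0.979, 0.202], [0.0, 0.202, 0.979], [-1.0, 0.0, 0.0]]
wrist_force: [-1.0, -0.6, -7.2]
gripper_width: 0.686
```

```bash
python3 hd.py w13
```

```text
t 19.175 tcp [ 0.5262 -0.049   0.0571] F [-1.  -0.6 -7.2] head [ 0.5101 -0.1308  0.122 ] [-0.0649 -0.0007 -0.0834] top tilt along u deg -0.11 across 0.01 z 0.1217
```

Request:
play_rows(plan=[[[0.1, 0, -0.08, 0, 0, 0], [0.2, 0, -0.08, 0, 0, 0], [0.25, 0, -0.08, 0, 0, 0], [0.25, 0, -0.08, 0, 0, 0]]])

```text
time_s: 19.73
tcp_pos: [0.5263, -0.0498, 0.0547]
ee_rot: [[0.0, -0.979, 0.202], [0.0, 0.202, 0.979], [-1.0, -0.0, 0.0]]
wrist_force: [0.6, 0.0, -6.2]
gripper_width: 0.687
```

```bash
python3 hd.py w14
```

```text
t 19.725 tcp [ 0.5263 -0.0498  0.0547] F [ 0.6  0.  -6.2] head [ 0.5102 -0.1308  0.122 ] [-0.0674 -0.0006 -0.0826] top tilt along u deg 0.04 across -0.0 z 0.1216
```

Request:
play_rows(plan=[[[0.05, 0, 0, 0, 0, 0], [0.05, 0, 0, 0, 0, 0]]])

```text
time_s: 20.02
tcp_pos: [0.5263, -0.0498, 0.0542]
ee_rot: [[0.001, -0.979, 0.202], [0.0, 0.202, 0.979], [-1.0, -0.0, 0.0]]
wrist_force: [0.6, 0.2, -7.0]
gripper_width: 0.688
```

Request:
play_rows(plan=[[[0.05, 0, 0, 0, 0, 0], [0.05, 0, 0, 0, 0, 0]]])

```text
time_s: 20.27
tcp_pos: [0.5263, -0.0498, 0.0539]
ee_rot: [[0.001, -0.979, 0.202], [0.0, 0.202, 0.979], [-1.0, -0.001, 0.0]]
wrist_force: [-0.3, 0.7, -2.8]
gripper_width: 0.687
```

Request:
play_rows(plan=[[[0.03, 0, 0, 0, 0, 0], [0.03, 0, 0, 0, 0, 0]]])

```text
time_s: 20.52
tcp_pos: [0.5263, -0.0497, 0.0539]
ee_rot: [[0.001, -0.979, 0.202], [-0.0, 0.202, 0.979], [-1.0, -0.001, 0.0]]
wrist_force: [-2.0, 1.1, 1.5]
gripper_width: 0.689
```

```bash
python3 hd.py w15
```

```text
t 20.525 tcp [ 0.5263 -0.0497  0.0539] F [-2.   1.1  1.5] head [ 0.5101 -0.1309  0.122 ] [-0.0681 -0.0006 -0.0827] top tilt along u deg 0.08 across -0.08 z 0.1217
```

Request:
play_rows(plan=[[[0, 0, -0.04, 0, 0, 0], [0, 0, -0.04, 0, 0, 0]]])

```text
time_s: 20.82
tcp_pos: [0.5263, -0.0498, 0.0539]
ee_rot: [[0.001, -0.979, 0.202], [0.0, 0.202, 0.979], [-1.0, -0.001, 0.001]]
wrist_force: [-3.4, 4.4, 5.7]
gripper_width: 0.687
```

```bash
python3 hd.py w16
```

```text
t 20.825 tcp [ 0.5263 -0.0498  0.0539] F [-3.4  4.4  5.7] head [ 0.5101 -0.1309  0.122 ] [-0.0681 -0.0005 -0.0826] top tilt along u deg 0.02 across 0.07 z 0.1216
```

Request:
play_rows(plan=[[[0, 0, -0.06, 0, 0, 0], [0, 0, -0.06, 0, 0, 0], [0, 0, -0.06, 0, 0, 0]]])

```text
time_s: 21.25
tcp_pos: [0.5265, -0.0502, 0.0539]
ee_rot: [[0.001, -0.979, 0.202], [0.001, 0.202, 0.979], [-1.0, -0.001, 0.001]]
wrist_force: [-2.5, 6.3, 6.2]
gripper_width: 0.684
```

```bash
python3 hd.py w17
```

```text
t 21.25 tcp [ 0.5265 -0.0502  0.0539] F [-2.5  6.3  6.2] head [ 0.5102 -0.1315  0.122 ] [-0.0682 -0.0005 -0.0829] top tilt along u deg 0.44 across 0.1 z 0.1216
```

The head now follows the bar, so they are touching. I'll relax the sideways load and release.

Request:
play_rows(plan=[[[-0.03, 0, 0.07, 0, 0, 0], [-0.03, 0, 0.07, 0, 0, 0]]])

```text
time_s: 21.55
tcp_pos: [0.5265, -0.0502, 0.0539]
ee_rot: [[0.001, -0.979, 0.202], [-0.0, 0.202, 0.979], [-1.0, -0.001, 0.0]]
wrist_force: [-0.9, 0.9, 4.0]
gripper_width: 0.686
```

Request:
play_rows(plan=[[[0, 0, 0, 0, 0, 0], [0, 0, 0, 0, 0, 0], [0, 0, 0, 0, 0, 0], [0, 0, 0, 0, 0, 0], [0, 0, 0, 0, 0, 0]]], hand=1)

```text
time_s: 22.18
tcp_pos: [0.526, -0.0501, 0.0535]
ee_rot: [[-0.0, -0.979, 0.202], [-0.0, 0.202, 0.979], [-1.0, 0.0, -0.0]]
wrist_force: [0.3, 0.2, 0.9]
gripper_width: 0.995
```

```bash
python3 hd.py w18
```

```text
t 22.175 tcp [ 0.526  -0.0501  0.0535] F [0.3 0.2 0.9] head [ 0.5102 -0.1315  0.122 ] [-0.0685 -0.001  -0.0828] top tilt along u deg 0.27 across 0.15 z 0.1217
```

View pics/w18.png

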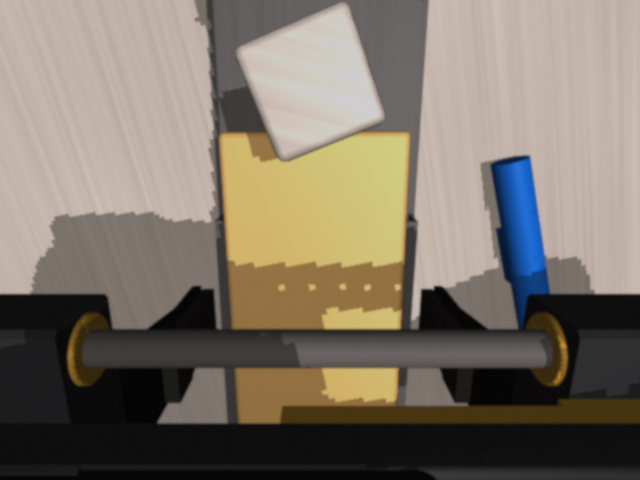

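Released: the bar stayed put under the head's edge. I'll retreat upward, then back, to view the result.

Request:
play_rows(plan=[[[-2, 0, 0, 0, 0, 0], [-6, 0, 0, 0, 0, 0], [-11, 0, 0, 0, 0, 0], [-17, 0, 0, 0, 0, 0], [-22, 0, 0, 0, 0, 0]]])

```text
time_s: 22.85
tcp_pos: [0.526, -0.0501, 0.2762]
ee_rot: [[0.002, -0.979, 0.202], [0.0, 0.202, 0.979], [-1.0, -0.002, 0.001]]
wrist_force: [0.8, 0.3, -0.7]
gripper_width: 1.0
```

Request:
play_rows(plan=[[[0, 0, 2, 0, 0, 0], [0, 0, 5, 0, 0, 0], [0, 0, 8, 0, 0, 0], [0, 0, 8, 0, 0, 0], [0, 0, 8, 0, 0, 0]]])

```text
time_s: 23.48
tcp_pos: [0.5417, 0.0282, 0.2727]
ee_rot: [[-0.002, -0.979, 0.202], [-0.0, 0.202, 0.979], [-1.0, 0.002, -0.001]]
wrist_force: [-0.0, 0.3, -0.0]
gripper_width: 1.003
```

```bash
python3 - <<'E'
from st import *
for n in ('wrist','side','top'): snap(n,n+'20')
st(.084)
p=cv2.imread('pics/side20.png'); cv2.imwrite('pics/zm.png',np.clip(cv2.resize(p[220:350,290:450],None,fx=5,fy=5,interpolation=2)[:600]*1.7,0,255).astype(np.uint8))
E
```

```text
[0.5419 0.0276 0.2734] 23.625 1.000958428790057 [-0.1  0.7 -0.6] toolz yaw 78.28430240370074
[ 0.52617767 -0.04777514] [ 0.      0.0001 -0.077 ]
```

View pics/wrist20.png

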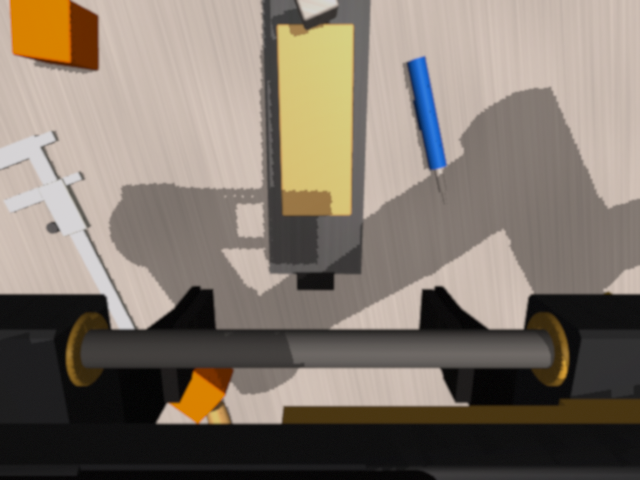

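View pics/zm.png

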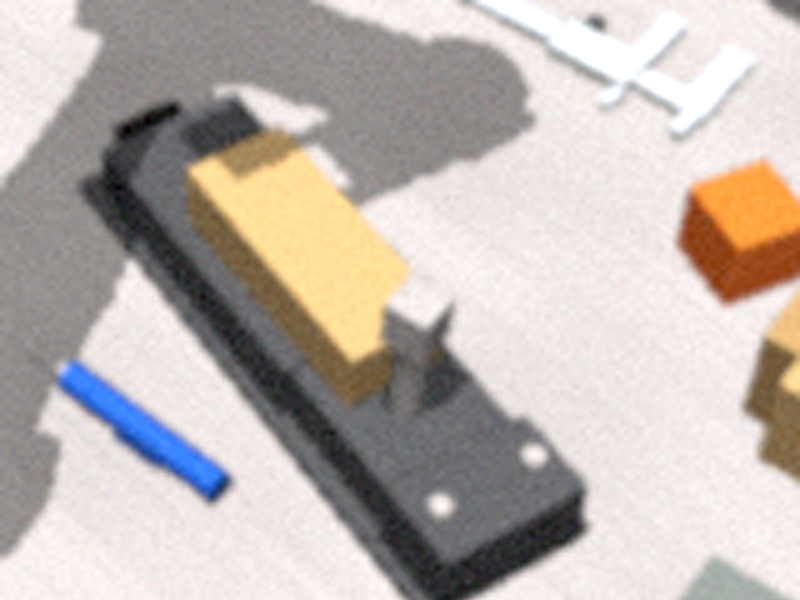

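The bar lies flat and lengthwise on the bed with its end under the edge of the dowel's head. The bystanders look unmoved. Now the numeric check.

```bash
python3 - <<'E'
from h import *
C,s,im,d=load('wrist20'); P=cloud(C,d); T=s['ee_rot']; p=s['tcp_pos']
m=np.zeros((480,640),bool); m[15:225,265:365]=1; b=m&(P[...,2]>.07)&(P[...,2]<.1)
Q=P[cv2.erode(b.astype(np.uint8),np.ones((7,7)))>0]; A=np.c_[Q[:,:2]-Q[:,:2].mean(0),np.ones(len(Q))]; k=np.linalg.lstsq(A,Q[:,2],rcond=None)[0]; print('bar top z',k[2],'tilt deg',np.degrees(k[:2]))
zb=P[...,2]
for v in (40,80,120,160,200):
    c=np.where(b[v])[0]; e=np.where((zb[v]>.036)&(zb[v]<.1))[0]; e=e[(e>240)&(e<390)]
    f=lambda X:(T.T@(X-p))[1]
    B=[f(onz(C,x,v,.084)) for x in (c.min()-.5,c.max()+.5)]; E=[f(onz(C,x,v,.044)) for x in (e.min()-.5,e.max()+.5)]
    print(v,'bar',np.round(B,4),'mid',np.mean(B).round(4),'bed',np.round(E,4),'mid',np.mean(E).round(4))
# bystander differences in top view
a=cv2.imread('pics/top0.png');t=cv2.imread('pics/top20.png')
def blob(im,lo,hi,x0,x1,y0,y1):
    k=cv2.inRange(cv2.cvtColor(im,cv2.COLOR_BGR2HSV),lo,hi); z=np.zeros_like(k); z[y0:y1,x0:x1]=k[y0:y1,x0:x1]; M=cv2.moments(z,True); return (round(M['m10']/M['m00'],1),round(M['m01']/M['m00'],1)) if M['m00'] else None
for n,bx in [('cube',(250,285,170,205)),('cube2',(375,410,160,195)),('scribe',(315,375,275,300)),('yellow',(225,275,290,365)),('brick',(405,495,160,215))]:
    lo,hi=((100,100,40),(130,255,255)) if n=='scribe' else ((3,90,60),(35,255,255))
    print(n,blob(a,lo,hi,*bx),blob(t,lo,hi,*bx))
E
```

```text
bar top z 0.08373974623769263 tilt deg [ 0.03948013 -0.00858744]
40 bar [-0.0314  0.0287] mid -0.0013 bed [-0.0393  0.0381] mid -0.0006
80 bar [-0.0306  0.0286] mid -0.001 bed [-0.0394  0.038 ] mid -0.0007
120 bar [-0.0306  0.0285] mid -0.0011 bed [-0.044   0.0416] mid -0.0012
160 bar [-0.0306  0.0291] mid -0.0007 bed [-0.0443  0.0417] mid -0.0013
200 bar [-0.0306  0.029 ] mid -0.0008 bed [-0.0445  0.0418] mid -0.0013
cube (266.0, 189.2) (264.6, 180.5)
cube2 (391.3, 178.7) (391.1, 178.7)
scribe (348.4, 286.4) (348.5, 286.5)
yellow (249.5, 329.2) (249.7, 329.4)
brick (449.2, 187.2) (449.5, 187.2)
```

View pics/top20.png

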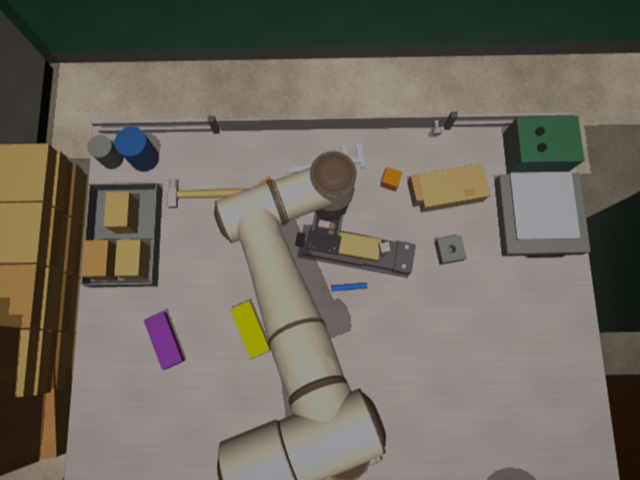

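```bash
python3 -c "
from station import r
print(r.finish_job(), r.sense()['time_s'])"
```

```text
the job is handed in; nothing more can be done
the job is handed in; nothing more can be done
```

I seated the dowel in the fixture's blind hole and set the bar down against it on the raised bed. The job was handed in at about 24 s of the 67 s allowed.

**Dowel:** The hole was visible in the cameras, so I lowered the tip straight into it and no sliding search along the strip was needed. It reached the bottom, the wrist force stepping up to about 2 N there. After release its head top measured 121.6 mm above the cart, against 122 mm when fully home.

**Bar:** I lowered the bar to just above the bed, slid it in under the head's edge and met the dowel. That first contact tilted the dowel slightly within its clearance, so I backed off, set the bar down and nudged it back into touch before letting go.

**Last checks:**
- **Bar:** its top is at 83.7 mm (84 mm expected) and flat to 0.04°. It is centred on the bed to about 0.5 mm.
- **Dowel:** it leans roughly 0.3°, which is close to the measurement noise.
- **Contact:** the head followed the bar during the final nudge. The shank contact itself is hidden under the head and was not seen directly.
- **Plunger:** it is covered by the bar and I have no reading of it. I infer it is held down because the bar lies flat at bed height.
- **Bystanders:** one orange cube, the scribe, the yellow look-alike and the brick stayed within 0.5 pixel in the top view. The cube near the hammer was hidden by the arm in the last top picture, so its comparison failed. The hammer, caliper and purple look-alike were only checked by eye.

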